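Uncover the V nest and hold the scope's lens barrel pressed in it

TASK

On the inspection stand, flip the hinged steel cover plate right over by its bar until it lies flat with its inner face up. Then take the lens barrel from its rest, lay it gently lengthwise and centred in the V nest, let it settle by itself against both sides of the V, and press it down from above, evenly onto both sides, so that the spring-mounted nest sinks about half its travel, not to the bottom. Finish while still holding it pressed like that, and leave the other things on the table where they are.

Things in the scene. Friction and masses are not known exactly. Their poses are not given: they have to be found in the camera images.
- stand: The inspection stand, fixed to the table: dark steel base 126 x 175 x 10 mm; origin on the table surface straight below the middle of the V nest. Its x axis runs along the V, its y axis points from the nest to the cover's hinge, z up. A grey ledge (90 mm along x, y = 83 to 105 mm, top 72 mm above the table) carries the opened cover; hinge posts at x = +-52 mm, y = 52 mm reach 76 mm above the table.
- cover (a joint): Angle of the cover plate about its hinge: 0 = closed, level above the nest; 1.57 = upright; 3.14 = flipped right over, flat with its inner face up, bar pointing away from the nest. Stops at 0 and 3.14. The hinge is stiff: the plate stays where it is left, and it takes about 1 to 3 N at the bar to move it. It may start ajar by up to 0.25 rad.
- cover_bar (a point): Middle of the cover's round steel bar, 12 mm in diameter, 84 mm free length between its two lugs, parallel to the hinge and 120 mm from the hinge line; there is a free gap of 36 mm between the bar and the plate's edge (plate 108 x 73 x 4 mm). With the cover closed the bar is 74 mm above the table on the -y side of the stand (y = -70 mm), and when flipped at y = +170 mm. The bar can turn between gripper pads.
- cover_hinge (a point): Middle of the hinge line, fixed to the stand (stand axes), 50 mm from the nest's middle towards +y, 74 mm above the table. The hinge line runs along x; opening swings the bar from -y up and over to +y.
- nest_seat (a point): Centre that the lens barrel has when seated in the V nest (nest axes = stand axes: x along the V); 69.8 mm above the table with the nest up; it moves down with the nest. The nest is two 90 degree V-blocks, each 17 mm long along x, centred at x = +-36.5 mm, with 56 mm free between them for fingers; V bottom 19.8 mm below this point, top edges of the V about 5 mm below it, blocks 44 mm wide. Between the V-blocks the nest's bridge plate top lies 36 mm below this point.
- nest (a joint): How far the spring-mounted nest is pushed down, in m: 0 = up (unloaded), 0.014 = bottomed on a hard stop. Spring 1 N per mm after a preload of about 2.5 N, so the weight of the barrel hardly moves it (under 1 mm) and 7 mm takes about 10 N in all, barrel weight included. Half travel is 0.007.
- flank_left: The +y sides of the two V-blocks (polished steel, sloping at 45 degrees); origin at the bottom of the V, nest axes.
- flank_right: The -y sides of the two V-blocks; origin at the bottom of the V, nest axes. Both sides must carry the barrel: held in a tight grip a fraction of a millimetre off-centre it bears on one side only; let go it settles onto both, and a push on top of it from above with closed fingers then loads both evenly.
- rest: Grey plastic rest that the barrel starts on, fixed: base 112 x 60 x 8 mm, two notched supports at x = +-36 mm, each 12 mm along x and 50 mm wide, notch floor 34 mm and cheeks 44 mm above the table, 60 mm free between the supports. Origin at the centre of its underside, x along the barrel, z up.
- barrel_center (a point): Middle of the lens barrel's cylindrical part, on its axis: aluminium cylinder, 28 mm in diameter, 110 mm long (x axis along it), with a black eyepiece disc 40 mm in diameter and 8 mm thick on its +x end (from +55 to +63 mm). It may lie in the nest either way round. Lies level on the rest, centre 48 mm above the table. 0.14 to 0.28 kg.
- barrel: The same lens barrel as barrel_center, same origin and axes.
- bowl: Small steel bowl, 84 mm wide, 40 mm high. To be left alone.
- sleeve: Steel sleeve (short tube), 36 mm in diameter, 40 mm high, standing. To be left alone.
- brush: Cleaning brush with a white handle, lying. To be left alone.
- bottle: White plastic bottle, 60 mm in diameter, 110 mm high. To be left alone.
- jar: Jar with a steel lid, 60 mm in diameter, 70 mm high. To be left alone.
- retractor: Flat steel retractor, 140 x 12 mm, with turned-up ends, 22 mm high. To be left alone.
- cup: Steel cup, 70 mm wide, 70 mm high. To be left alone.
Things that resemble listed ones, but are neither listed nor needed, are in the scene too. What is shaped like the barrel but blue is not meant.

How it is judged:
On the way, in this order (a step that is already met when the one before it is completed fails the run):
1. the cover plate is flipped right over (joint over 2.9 rad) (value of joint cover above 2.9 rad), for 0.2 s.
2. the lens barrel lies in the V nest, touching both flanks (x of barrel_center in the frame of nest_seat between -0.008 and 0.008 m and y of barrel_center in the frame of nest_seat between -0.004 and 0.004 m and z of barrel_center in the frame of nest_seat between -0.004 and 0.004 m and angle between the x axis of barrel_center and the x axis of nest_seat, either way round below 0.06 rad and contact force between barrel and flank_left above 0.2 N and contact force between barrel and flank_right above 0.2 N), for 0.2 s.
At the end, for the whole second after the job is handed in: Ends holding: cover over 2.9 rad; barrel at rest in the V (within 8 mm lengthwise, 4 mm across and in height, 0.06 rad of the V's direction); the robot presses on it (over 1.5 N), the nest is 4 to 11.5 mm down and each flank bears over 2.5 N from the barrel (x of barrel_center in the frame of nest_seat between -0.008 and 0.008 m and y of barrel_center in the frame of nest_seat between -0.004 and 0.004 m and z of barrel_center in the frame of nest_seat between -0.004 and 0.004 m and angle between the x axis of barrel_center and the x axis of nest_seat, either way round below 0.06 rad and value of joint cover above 2.9 rad and value of joint nest between 0.004 and 0.0115 m and contact force between barrel and flank_left above 2.5 N and contact force between barrel and flank_right above 2.5 N and linear speed of barrel below 0.02 m/s and contact force between any of the fingers, the arm and barrel above 1.5 N); the arm keeps its last pose, push and grip.
It fails at once if another thing on the table is moved by more than 30 mm (distance of any of bowl, sleeve, brush, bottle, jar, retractor, cup from where it was at the start of the episode above 0.03 m).
It fails at once if the barrel is slammed into the nest (over 80 N on a flank) (contact force between barrel and flank_left above 80 N or contact force between barrel and flank_right above 80 N).
It fails at once if the barrel is dropped (its centre below 28 mm) (height (world z) of barrel_center below 0.028 m).
It also fails if it takes over 72 s, if anything falls off the work surface, if the arm or the gripper's body presses on something with over 40 N, if the wrist force passes 120 N, or if a joint passes its speed limit or range.

ROBOT

A 6-joint arm with a two-finger parallel gripper is mounted at the origin on the work surface. World frame = base frame: x ahead of the robot, y to its left, z up, the work surface at z = 0. Lengths are in m, angles in rad, forces in N, time in s.
With the tool pointing down it reaches from about 0.35 to 0.775 m from the base axis. Payload 5.5 kg.
Tool frame: the origin (TCP) lies at the very end of the fingers, on their centre line; the grasp point (between the pads) lies 19 mm behind it (env.grasp_offset is the distance from the TCP to the grasp point, in m); z points along the fingers, x is the direction in which the jaws open and shut, and the axes are right-handed (so a half turn about z gives the same grasp; the last joint's range is limited). The gripper opens to 85 mm and grips with 20 to 120 N. Pads are 22 mm wide; open, the fingers measure 114 mm over their backs; the gripper's body (76 mm by 85 mm) begins 54 mm behind the grasp point. The pads swing forward as they close: fully open they stand 13 mm farther back than shut.
Start: joints at [-1.394, 0.313, 0.046, 1.304, 0, 1.431], TCP at [0.179, -0.546, 0.231] pointing down, gripper open.
Joint ranges: [-2.76, 2.76], [-0.86, 1.69], [-1.03, 1.26], [-2.2, 2.34], [-1.47, 1.5], [-3.14, 3.14]. Speed limits (rad/s): [2.57, 2.57, 3.14, 3.14, 3.14, 3.14].

INTERFACE

Orientations are given as a unit quaternion [w, x, y, z].
In Python, from workcell import status, viewer, env gives the robot as it stands.
- The arm moves only by the tool carry_out, never from a script. Its argument "plan" is a list of rows, each an object of numbers: "x", "y", "z": the shift along the tool's x, y, z in m; "ax", "ay", "az": the turn, a rotation vector about the tool's x, y, z in rad; "hand": the opening, from 0 (shut) to 1 (fully open). In form: [{"x": .., "y": .., "z": .., "ax": .., "ay": .., "az": .., "hand": ..}, ...]. A call has 1 to 12 rows; each row is the pose to reach, as a shift and turn from the pose measured when the call began, along the tool's axes at that moment; what a row does not reach only later rows make up. A row lasts 1/12 s, in which the tool goes at most 41.7 mm and 7.16 degrees, less where a joint would pass 70% of its speed; a pose out of reach is approached as far as the arm can. A call with a gripper value outside its range is refused whole. The fingers move at their own pace and stop on an object; "squeeze" is the grip in N (left out, the last holds). Time passes only in rows, so rows that repeat a pose let the fingers close. It gives the time, the measured TCP pose, the force and the opening at its end, in the units of the state.
- status.get_state(): the state, without advancing time (a new reading comes with each control period).
- viewer.read_camera(name): name is "scene" or "top" or "wrist"; returns the picture (400x640x3 uint8, red, green, blue); there is no depth.
- viewer.camera_model(name): a dict with "vfov" (degrees; the focal length in pixels is half the picture's height over the tangent of half this angle, whatever the lens; pixels are square), "cx", "cy" (the principal point, pixels), "T" (4x4, takes a point from camera to world coordinates). Camera axes: x right, y down, z forward; pixel columns grow to the right and rows downward; lengths in m; the calibration is good to about 2 mm. A picture is of the moment at which its call begins: read the wrist's pose just before it. camera_model takes no time and is no camera call; for the wrist camera it gives the pose at the moment of the call.
- env.hand_in(): hands the job in, once; it reports no verdict.
The state is a dict: "clock": time; "joint_pos": joint angles; "qvel": joint speeds; "tau": joint torques, N m; "tcp_pos": TCP position; "orientation": TCP orientation; "wrist_force": force on the tool from outside, world axes, zero at the start; "ft_torque": the same for the moment, N m; "finger_gap": finger opening in m.
Only numpy, scipy, OpenCV 4.12 (cv2) and the standard library are available. Lean on these libraries where they do the work, as an engineer would, in place of code of your own. Each camera call takes 0.05 s, during which the arm holds its last target.

## Working session

There is one attempt and no reset: what is moved stays moved. The work goes in short steps, Python scripts to look and compute and a tool call to move; the robot and the scene stay as the last step left them, time stands still between calls to the robot, and variables do not carry over. Pictures are saved under pics/ and viewed, and the job is handed in when it is done.

Besides the shell and the picture viewer there is one more tool, called after ">>>" in YAML: its name, and indented under it one key for each argument. carry_out: Moves the arm, as the interface text tells. Its arguments: {"type":"object","properties":{"plan":{"type":"array"},"squeeze":{"type":"number"}},"required":["plan"]}

```bash
ls; mkdir -p pics
python3 - <<'E'
from workcell import status, viewer, env
import cv2,numpy as np
s=status.get_state();print(s, env.grasp_offset)
for n in("scene","top","wrist"):
    m=viewer.camera_model(n);print(n,m)
    cv2.imwrite(f"pics/{n}0.png",viewer.read_camera(n)[:,:,::-1])
E
```

```text
pics
{'clock': 0.0, 'joint_pos': array([-1.39361955e+00,  3.14002612e-01,  4.49602391e-02,  1.30358151e+00,
        1.52485855e-05,  1.43121968e+00]), 'qvel': array([ 9.84599998e-04,  3.76003927e-04,  3.58841600e-04,  8.00596681e-05,
       -1.03674145e-03,  1.66593331e-03]), 'tau': array([-1.03455488e-05, -4.80628574e+01,  2.98531616e+01,  1.94321678e-02,
       -1.02094295e-04, -5.61138464e-06]), 'tcp_pos': array([ 0.17901976, -0.54588362,  0.23039994]), 'orientation': array([-6.39369203e-04,  8.09778374e-01, -5.86735161e-01, -6.52882192e-04]), 'wrist_force': array([-0.66739137, -0.69071766,  0.56064458]), 'ft_torque': array([0.06126228, 0.04285145, 0.05661642]), 'finger_gap': 0.08521777605143674} 0.0187
scene {'vfov': 57.20312034956385, 'cx': 318.24426046947724, 'cy': 206.9079799534535, 'T': array([[-0.51945264,  0.53638455, -0.6651771 ,  1.20462064],
       [ 0.85435742,  0.34019766, -0.39285996,  0.35443869],
       [ 0.01556768, -0.77237114, -0.63498069,  0.68687658],
       [ 0.        ,  0.        ,  0.        ,  1.        ]])}
top {'vfov': 43.95998956069876, 'cx': 322.80771599627457, 'cy': 197.9151721852132, 'T': array([[ 0.01615148, -0.99738907,  0.07038584,  0.438782  ],
       [-0.99986414, -0.0158796 ,  0.00442051, -0.00390034],
       [-0.00329127, -0.07044768, -0.99751005,  1.47571754],
       [ 0.        ,  0.        ,  0.        ,  1.        ]])}
wrist {'vfov': 71.89447381211176, 'cx': 319.3533383105442, 'cy': 200.51288273201493, 'T': array([[ 3.10625747e-01, -9.04203680e-01, -2.93133674e-01,
         2.54902095e-01],
       [-9.50532205e-01, -2.95620320e-01, -9.53789973e-02,
        -5.22429384e-01],
       [-4.14230148e-04,  3.08260170e-01, -9.51302000e-01,
         3.71525766e-01],
       [ 0.00000000e+00,  0.00000000e+00,  0.00000000e+00,
         1.00000000e+00]])}
```

View pics/scene0.png

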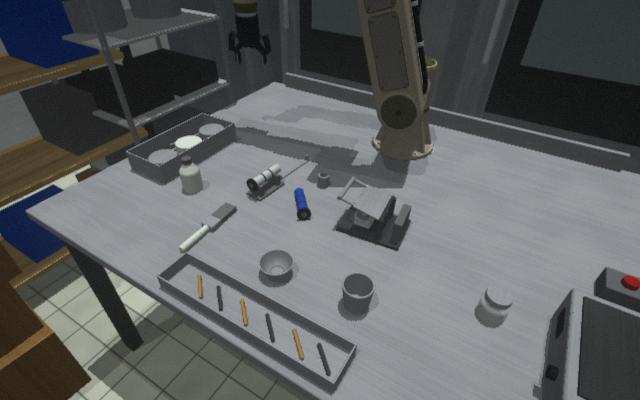

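View pics/top0.png

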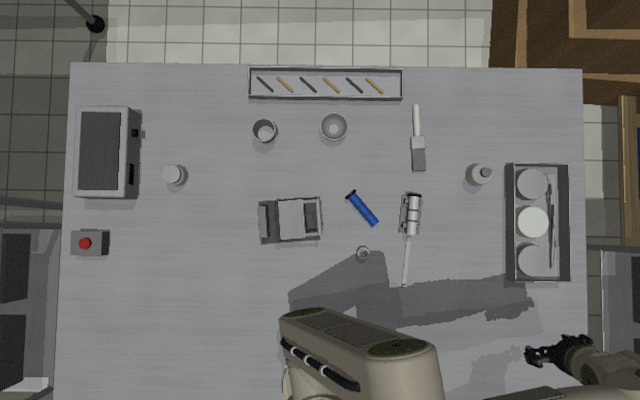

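View pics/wrist0.png

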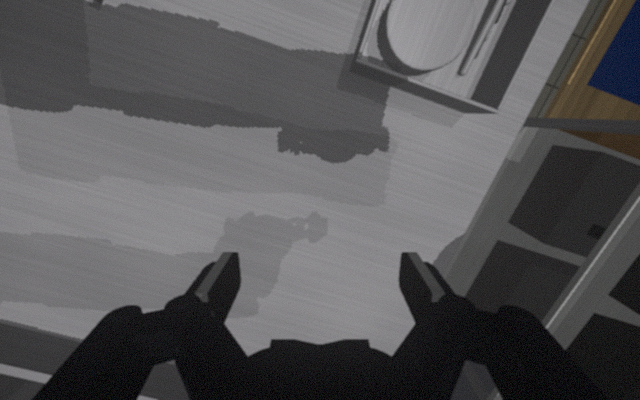

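The scene view shows the stand at about (375,215), the silver barrel on its rest at (265,180), and the blue decoy at (302,203). In the top view these are at (290,220), (411,213) and (362,208). The wrist view shows only the table and tray. Next I'll enlarge crops.

Run:
```python
import cv2,numpy as np
a=cv2.imread("pics/top0.png")[175:275,245:445]
cv2.imwrite("pics/top0c.png",cv2.resize(a,None,fx=4,fy=4,interpolation=cv2.INTER_CUBIC))
a=cv2.imread("pics/scene0.png")[140:260,235:435]
cv2.imwrite("pics/scene0c.png",cv2.resize(a,None,fx=4,fy=4,interpolation=cv2.INTER_CUBIC))
```

```text
(no output)
```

View pics/top0c.png

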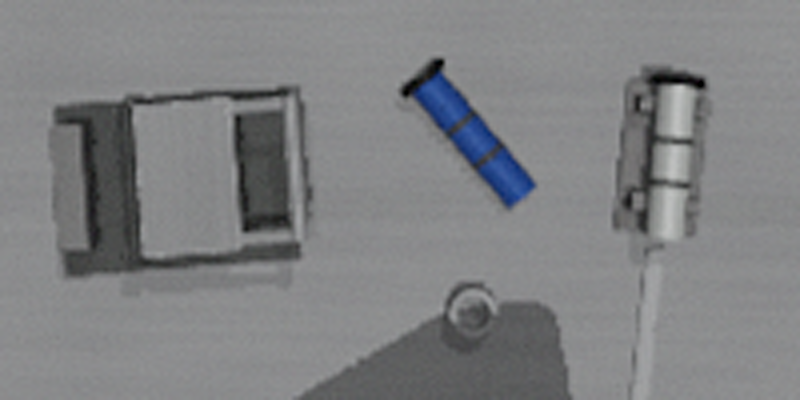

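View pics/scene0c.png

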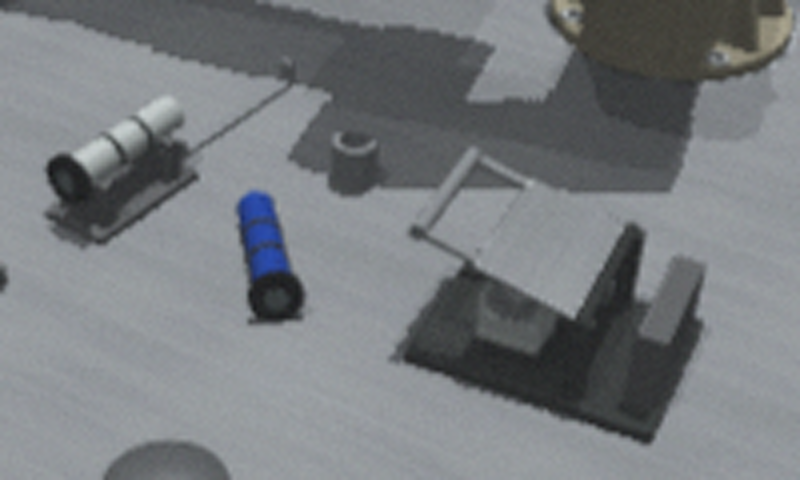

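```bash
cat > h.py <<'E'
import numpy as np, cv2
from scipy.spatial.transform import Rotation as R
from scipy.optimize import least_squares
def K(m):
    f=200/np.tan(np.radians(m['vfov'])/2); return f
def proj(m,P):
    P=np.atleast_2d(P);T=m['T'];c=(P-T[:3,3])@T[:3,:3];f=K(m)
    return np.c_[m['cx']+f*c[:,0]/c[:,2], m['cy']+f*c[:,1]/c[:,2]]
def ray(m,uv):
    f=K(m);d=np.array([(uv[0]-m['cx'])/f,(uv[1]-m['cy'])/f,1.]);return m['T'][:3,3],m['T'][:3,:3]@d
def atz(m,uv,z):
    o,d=ray(m,uv);return o+d*(z-o[2])/d[2]
def tri(ms,uvs):
    A=[];b=[]
    for m,uv in zip(ms,uvs):
        o,d=ray(m,uv);d=d/np.linalg.norm(d);M=np.eye(3)-np.outer(d,d);A.append(M);b.append(M@o)
    A=np.vstack(A);b=np.hstack(b);x=np.linalg.lstsq(A,b,rcond=None)[0]
    return x,np.linalg.norm(A@x-b)
def rq(q): return R.from_quat([q[1],q[2],q[3],q[0]])
E
python3 - <<'E'
from h import *
from workcell import status, viewer
t=viewer.camera_model("top");s=viewer.camera_model("scene")
T=lambda u,v:(245+u/4,175+v/4)
S=lambda u,v:(235+u/4,140+v/4)
for n,uv in dict(bl=(65,276),tl=(55,105),br=(303,258)).items(): print(n,atz(t,T(*uv),.01))
print("near right base scene", tri([t,s],[T(65,276),S(650,440)]), tri([t,s],[T(303,258),S(405,358)]))
for a in [(650,440),(405,358)]: print(atz(s,S(*a),.01))
print("barrel ends",atz(t,T(677,80),.048),atz(t,T(670,238),.048))
print("tri eyepiece",tri([t,s],[T(677,78),S(70,178)]),"end",tri([t,s],[T(670,238),S(170,112)]))
print("bar ends",tri([t,s],[T(297,90),S(415,232)]),tri([t,s],[T(300,245),S(475,150)]))
E
```

```text
bl [0.40317547 0.18179672 0.01      ]
tl [0.52926974 0.19235614 0.01      ]
br [0.41923078 0.00667537 0.01      ]
near right base scene (array([ 0.40574935,  0.18235657, -0.11329695]), np.float64(0.022527497263787163)) (array([ 0.42748724, -0.01151218, -0.10833282]), np.float64(0.03030600034744627))
[0.53519687 0.1967435  0.01      ]
[0.55171904 0.02684831 0.01      ]
barrel ends [ 0.55216649 -0.26148221  0.048     ] [ 0.43831283 -0.25681982  0.048     ]
tri eyepiece (array([ 0.55232411, -0.25954194,  0.04920763]), np.float64(0.002904144365203973)) end (array([ 0.43670811, -0.25481619,  0.04473779]), np.float64(0.004250576796107347))
bar ends (array([0.53497775, 0.01555706, 0.10286578]), np.float64(0.005451865885079098)) (array([0.42913076, 0.00877392, 0.1023033 ]), np.float64(0.0008462801048301254))
```

```bash
cat >> h.py <<'E'
def delta(st,pos,yaw=None,Rt=None):
    Rc=rq(st['orientation'])
    if Rt is None:
        x=np.array([np.cos(yaw),np.sin(yaw),0]);z=np.array([0,0,-1.]);Rt=R.from_matrix(np.c_[x,np.cross(z,x),z])
    d=Rc.inv().apply(np.array(pos)-st['tcp_pos']); r=(Rc.inv()*Rt).as_rotvec()
    return np.round(d,4),np.round(r,3)
E
python3 - <<'E'
from h import *
from workcell import status
s=status.get_state()
print(delta(s,[.43,-.05,.29],1.657))
E
```

```text
(array([-0.3932, -0.393 , -0.0588]), array([-2.000e-03, -0.000e+00, -2.911e+00]))
```

>>> carry_out:
  plan:
    - {"x": -0.04,"y": -0.04,"z": -0.04,"ax": 0,"ay": 0,"az": -0.12,"hand": 1}
    - {"x": -0.07,"y": -0.07,"z": -0.06,"ax": 0,"ay": 0,"az": -0.24,"hand": 1}
    - {"x": -0.1,"y": -0.1,"z": -0.06,"ax": 0,"ay": 0,"az": -0.36,"hand": 1}
    - {"x": -0.12,"y": -0.12,"z": -0.06,"ax": 0,"ay": 0,"az": -0.48,"hand": 1}
    - {"x": -0.15,"y": -0.15,"z": -0.06,"ax": 0,"ay": 0,"az": -0.6,"hand": 1}
    - {"x": -0.18,"y": -0.18,"z": -0.06,"ax": 0,"ay": 0,"az": -0.72,"hand": 1}
    - {"x": -0.2,"y": -0.2,"z": -0.06,"ax": 0,"ay": 0,"az": -0.84,"hand": 1}
    - {"x": -0.23,"y": -0.23,"z": -0.06,"ax": 0,"ay": 0,"az": -0.96,"hand": 1}
    - {"x": -0.26,"y": -0.26,"z": -0.06,"ax": 0,"ay": 0,"az": -1.08,"hand": 1}
    - {"x": -0.29,"y": -0.29,"z": -0.06,"ax": 0,"ay": 0,"az": -1.2,"hand": 1}
    - {"x": -0.32,"y": -0.32,"z": -0.06,"ax": 0,"ay": 0,"az": -1.32,"hand": 1}
    - {"x": -0.34,"y": -0.34,"z": -0.06,"ax": 0,"ay": 0,"az": -1.44,"hand": 1}
  squeeze: 40

```text
clock: 1.15
tcp_pos: [0.3966, -0.1147, 0.2912]
orientation: [-0.001, 0.995, 0.096, 0.0]
wrist_force: [-0.1, -0.4, 0.4]
finger_gap: 0.0855
```

Run:
```python
from h import *
from workcell import status
s=status.get_state();print(s['joint_pos'])
print(delta(s,[.43,-.05,.29],1.657))
```

```text
[-4.77547811e-01 -1.47402837e-02 -1.97429372e-01  1.38867700e+00
  1.35675944e-03  9.00840489e-01]
(array([ 0.0452, -0.0571,  0.0013]), array([-1.000e-03, -1.000e-03, -1.465e+00]))
```

>>> carry_out:
  plan:
    - {"x": 0.02,"y": -0.02,"z": 0,"ax": 0,"ay": 0,"az": -0.12,"hand": 1}
    - {"x": 0.03,"y": -0.04,"z": 0,"ax": 0,"ay": 0,"az": -0.24,"hand": 1}
    - {"x": 0.045,"y": -0.057,"z": 0,"ax": 0,"ay": 0,"az": -0.36,"hand": 1}
    - {"x": 0.045,"y": -0.057,"z": 0,"ax": 0,"ay": 0,"az": -0.48,"hand": 1}
    - {"x": 0.045,"y": -0.057,"z": 0,"ax": 0,"ay": 0,"az": -0.6,"hand": 1}
    - {"x": 0.045,"y": -0.057,"z": 0,"ax": 0,"ay": 0,"az": -0.72,"hand": 1}
    - {"x": 0.045,"y": -0.057,"z": 0,"ax": 0,"ay": 0,"az": -0.84,"hand": 1}
    - {"x": 0.045,"y": -0.057,"z": 0,"ax": 0,"ay": 0,"az": -0.96,"hand": 1}
    - {"x": 0.045,"y": -0.057,"z": 0,"ax": 0,"ay": 0,"az": -1.08,"hand": 1}
    - {"x": 0.045,"y": -0.057,"z": 0,"ax": 0,"ay": 0,"az": -1.2,"hand": 1}
    - {"x": 0.045,"y": -0.057,"z": 0,"ax": 0,"ay": 0,"az": -1.34,"hand": 1}
    - {"x": 0.045,"y": -0.057,"z": 0,"ax": 0,"ay": 0,"az": -1.465,"hand": 1}

```text
clock: 2.15
tcp_pos: [0.4296, -0.05, 0.2911]
orientation: [-0.001, 0.679, 0.734, 0.0]
wrist_force: [-0.6, 0.0, 0.4]
finger_gap: 0.0855
```

```bash
cat >> h.py <<'E'
def snap(name):
    import pickle
    from workcell import viewer
    m=viewer.camera_model("wrist");im=viewer.read_camera("wrist")[:,:,::-1]
    cv2.imwrite(f"pics/{name}.png",im);pickle.dump(m,open(f"pics/{name}.pkl","wb"));return m,im
E
python3 - <<'E'
from h import *
from workcell import status
s=status.get_state();print(s['joint_pos'],s['tcp_pos'])
print(delta(s,[.43,-.05,.29],1.657))
m,im=snap("w1");print(m['T'][:3,3])
E
```

```text
[-0.30301579  0.02429829 -0.15849538  1.38890259  0.00145577 -0.38088379] [ 0.42962581 -0.05004322  0.29108328]
(array([0.    , 0.0004, 0.0011]), array([-0.   , -0.002, -0.008]))
[ 0.35168285 -0.05728858  0.43210538]
```

View pics/w1.png

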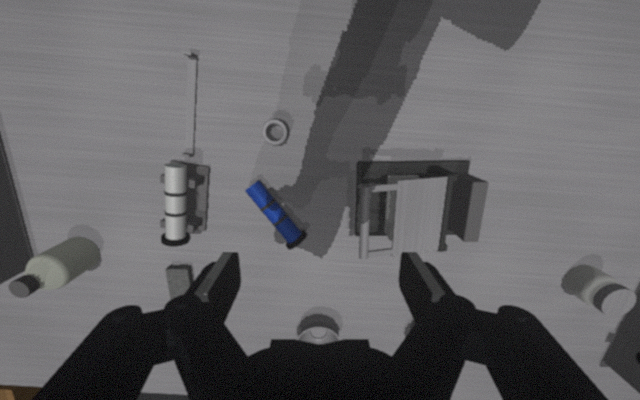

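The wrist view has the silver barrel on its rest at (175,205), the blue decoy at (275,215), and the stand at (415,208) with its bar at x≈365. The silver one fits the barrel description, so I'll confirm it in enlarged crops.

Run:
```python
import cv2
im=cv2.imread("pics/w1.png")
cv2.imwrite("pics/w1a.png",cv2.resize(im[145:275,340:500],None,fx=5,fy=4.6,interpolation=cv2.INTER_CUBIC)) if 0 else cv2.imwrite("pics/w1a.png",cv2.resize(im[150:270,340:500],None,fx=5,fy=5,interpolation=cv2.INTER_CUBIC))
cv2.imwrite("pics/w1b.png",cv2.resize(im[150:260,140:240],None,fx=5,fy=5,interpolation=cv2.INTER_CUBIC))
```

```text
(no output)
```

View pics/w1a.png

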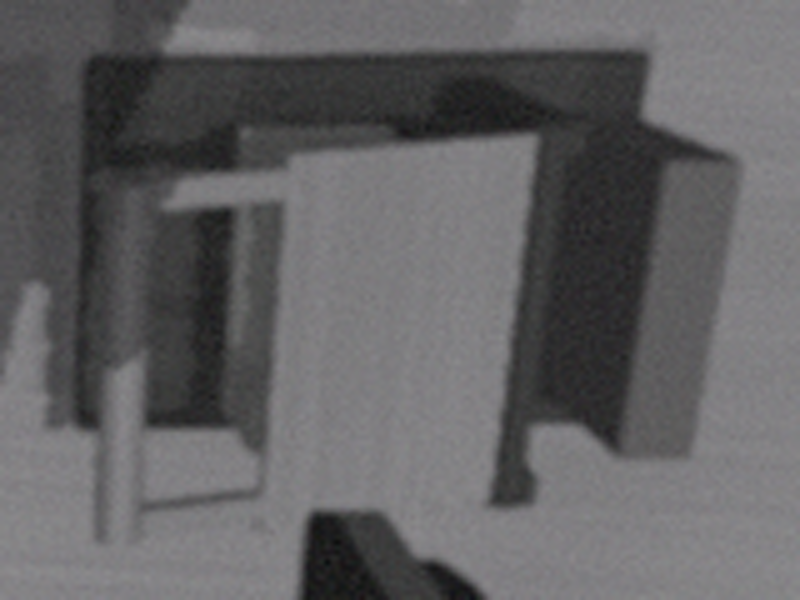

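View pics/w1b.png

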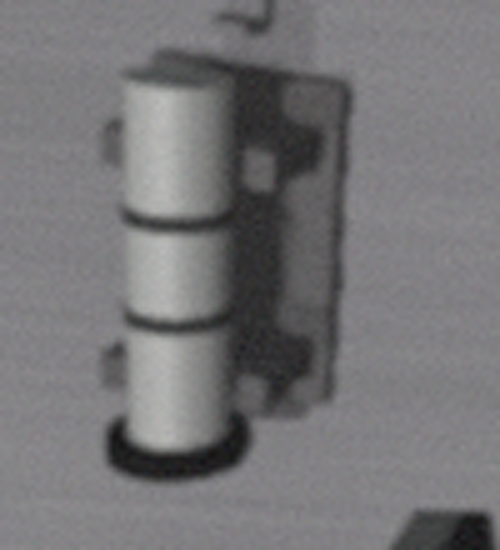

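```bash
cat > fit.py <<'E'
from h import *
import pickle
from workcell import viewer
w=pickle.load(open("pics/w1.pkl","rb"));t=viewer.camera_model("top")
s=viewer.camera_model("scene")
W=lambda u,v:(340+u/5,150+v/5)
T=lambda u,v:(245+u/4,175+v/4)
S=lambda u,v:(235+u/4,140+v/4)
def pl(r,x,th,off=.002): # plate point, r from hinge
    return np.array([x,.050-r*np.cos(th)+off*np.sin(th)*1,.074+r*np.sin(th)+off*np.cos(th)])
def feats(p):
    X,Y,yaw,th,y0=p
    L=[(w,(740,160),W,(-.045,.105,.072)),(w,(668,158),W,(-.045,.083,.072)),(w,(690,458),W,(.045,.105,.072)),(w,(618,455),W,(.045,.083,.072)),
     (w,(90,58),W,(-.063,y0,.01)),(w,(648,55),W,(-.063,y0+.175,.01)),
     (w,(538,133),W,pl(.005,-.054,th)),(w,(490,503),W,pl(.005,.054,th)),(w,(265,515),W,pl(.078,.054,th)),(w,(295,155),W,pl(.078,-.054,th)),
     (t,(65,276),T,(-.063,y0+.175,.01)),(t,(55,105),T,(.063,y0+.175,.01)),(t,(303,258),T,(-.063,y0,.01)),
     (s,(650,440),S,(.063,y0+.175,.01)),(s,(405,358),S,(.063,y0,.01)),
     (s,(575,318),S,pl(.005,.054,th)),(s,(472,268),S,pl(.078,.054,th))]
    c,sn=np.cos(yaw),np.sin(yaw);out=[]
    for m,uv,f,P in L:
        P=np.array(P);P=np.array([X+c*P[0]-sn*P[1],Y+sn*P[0]+c*P[1],P[2]])
        out.append(proj(m,P)[0]-np.array(f(*uv)))
    return np.array(out)
r=least_squares(lambda p:feats(p).ravel(),[.48,.1,.087,.2,-.07],loss='soft_l1')
print(np.round(r.x,4));print(np.round(feats(r.x),1))
X,Y,yaw,th,y0=r.x;c,sn=np.cos(yaw),np.sin(yaw)
B=lambda th:np.array([X-sn*(.05-.12*np.cos(th)),Y+c*(.05-.12*np.cos(th)),.074+.12*np.sin(th)])
print("bar",B(th),proj(w,B(th)), "expected", W(125,355))
# barrel axis : image silhouette
V=lambda u,v:(140+u/5,150+v/5)
for uv in [(178,75),(180,445),(122,210),(235,215),(178,215),(126,325),(228,325)]: print(uv,atz(w,V(*uv),.048))
E
python3 fit.py
```

```text
[ 0.4779  0.0775  0.0936  0.2585 -0.0643]
[[ 1.7 -0.6]
 [-0.3  0. ]
 [ 0.9  0.4]
 [ 0.   1.3]
 [-0.2  0.4]
 [ 2.2 -0.9]
 [ 0.4 -0.2]
 [ 0.5 -0.6]
 [-0.4  4.3]
 [-0.8 -0.3]
 [ 0.  -0.6]
 [-0.4 -0.4]
 [-0.3 -0.7]
 [-0.4 -1.6]
 [-1.5 -2.1]
 [-1.6 -0.5]
 [-1.3 -1.7]]
bar [0.48409233 0.01173468 0.10468032] [[364.96248744 223.80744734]] expected (365.0, 221.0)
(178, 75) [ 0.43874226 -0.25296512  0.048     ]
(180, 445) [ 0.55418814 -0.26186138  0.048     ]
(122, 210) [ 0.47982637 -0.27242026  0.048     ]
(235, 215) [ 0.47883835 -0.23988605  0.048     ]
(178, 215) [ 0.480106   -0.25637016  0.048     ]
(126, 325) [ 0.51573037 -0.27463721  0.048     ]
(228, 325) [ 0.51340364 -0.24436601  0.048     ]
```

Run:
```python
from h import *
from workcell import status
s=status.get_state()
print(delta(s,[.484,.012,.145],1.664))
```

```text
(array([0.0571, 0.0594, 0.1461]), array([-0.   , -0.002, -0.01 ]))
```

>>> carry_out:
  plan:
    - {"x": 0.02,"y": 0.02,"z": 0.03,"ax": 0,"ay": -0.002,"az": -0.01,"hand": 0.4}
    - {"x": 0.035,"y": 0.035,"z": 0.06,"ax": 0,"ay": -0.002,"az": -0.01,"hand": 0.4}
    - {"x": 0.057,"y": 0.059,"z": 0.09,"ax": 0,"ay": -0.002,"az": -0.01,"hand": 0.4}
    - {"x": 0.057,"y": 0.059,"z": 0.12,"ax": 0,"ay": -0.002,"az": -0.01,"hand": 0.4}
    - {"x": 0.057,"y": 0.059,"z": 0.146,"ax": 0,"ay": -0.002,"az": -0.01,"hand": 0.4}
    - {"x": 0.057,"y": 0.059,"z": 0.146,"ax": 0,"ay": -0.002,"az": -0.01,"hand": 0.4}

```text
clock: 2.7
tcp_pos: [0.4797, 0.013, 0.1398]
orientation: [-0.004, 0.674, 0.739, -0.003]
wrist_force: [-2.1, -0.4, -1.4]
finger_gap: 0.0342
```

Run:
```python
from h import *
from workcell import status
s=status.get_state();print(s['tcp_pos'],s['finger_gap'])
print(delta(s,[.484,.012,.086],1.664))
m,im=snap("w2"); print(proj(m,[[.484,.012,.1047],s['tcp_pos'],[.484-.042,.008,.1047],[.484+.042,.016,.1047]]))
```

```text
[0.47973266 0.01300043 0.13984907] 0.034174492156817636
(array([-0.0015,  0.0047,  0.0538]), array([-0.01 , -0.002, -0.001]))
[[319.04393929 235.59397044]
 [321.43184853 254.67051803]
 [318.77250237 176.49583476]
 [319.28213352 287.45440005]]
```

View pics/w2.png

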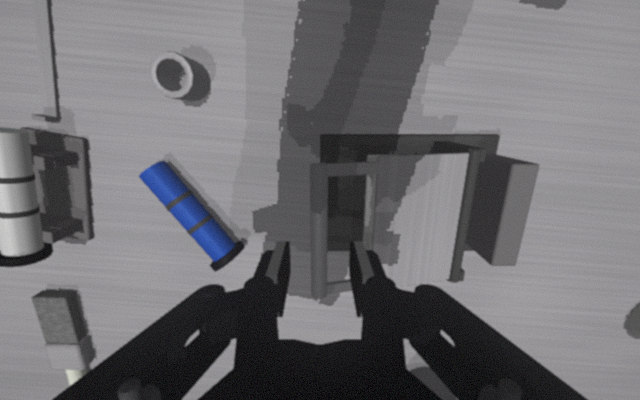

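The bar is at u≈318 between the fingers (predicted 319), so I'm going down.

>>> carry_out:
  plan:
    - {"x": -0.001,"y": 0.004,"z": 0.02,"ax": -0.01,"ay": -0.002,"az": 0,"hand": 0.4}
    - {"x": -0.001,"y": 0.004,"z": 0.04,"ax": -0.01,"ay": -0.002,"az": 0,"hand": 0.4}
    - {"x": -0.001,"y": 0.004,"z": 0.054,"ax": -0.01,"ay": -0.002,"az": 0,"hand": 0.4}
    - {"x": -0.001,"y": 0.004,"z": 0.054,"ax": -0.01,"ay": -0.002,"az": 0,"hand": 0.4}
    - {"x": -0.001,"y": 0.004,"z": 0.054,"ax": -0.01,"ay": -0.002,"az": 0,"hand": 0.05}
    - {"x": -0.001,"y": 0.004,"z": 0.054,"ax": -0.01,"ay": -0.002,"az": 0,"hand": 0.05}
    - {"x": -0.001,"y": 0.004,"z": 0.054,"ax": -0.01,"ay": -0.002,"az": 0,"hand": 0.05}
    - {"x": -0.001,"y": 0.004,"z": 0.054,"ax": -0.01,"ay": -0.002,"az": 0,"hand": 0.05}
  squeeze: 25

```text
clock: 3.42
tcp_pos: [0.4858, 0.0128, 0.0903]
orientation: [0.002, 0.674, 0.739, 0.003]
wrist_force: [0.1, 5.9, -1.2]
finger_gap: 0.0112
```

Run:
```python
from h import *
from workcell import status
s=status.get_state();print(s['tcp_pos'],s['finger_gap'],s['wrist_force'])
# arc plan
X,Y,yaw=.4779,.0775,.0936
c,sn=np.cos(yaw),np.sin(yaw)
B=lambda th:np.array([X-sn*(.05-.12*np.cos(th)),Y+c*(.05-.12*np.cos(th)),.074+.12*np.sin(th)])
Rc=rq(s['orientation'])
g=s['tcp_pos']+Rc.apply([0,0,-.0187]); print("grasp",g,"bar",B(.2585))
h=B(0)+0;hp=np.array([X-sn*.05,Y+c*.05,.074])
d=g-hp; r=np.hypot(d@[-sn,c,0],d[2]); th0=np.arctan2(d[2],-(d@[-sn,c,0])); print(r,th0)
for k in range(1,25):
    th=th0+(3.16-th0)*k/22
    print(k,round(th,2),np.round(Rc.inv().apply(B(th)-B(th0)),4))
```

```text
[0.48578701 0.01282516 0.09030555] 0.011152491280584709 [ 0.10640719  5.9109984  -1.22297988]
grasp [0.48567864 0.01279304 0.10900521] bar [0.48406979 0.01177602 0.10467568]
0.12035388151411801 0.2951175734793525
1 0.43 [ 0.0055  0.0001 -0.0146]
2 0.56 [ 0.0129  0.0001 -0.0284]
3 0.69 [ 0.022   0.0002 -0.0411]
4 0.82 [ 0.0327  0.0003 -0.0525]
5 0.95 [ 0.0447  0.0003 -0.0624]
6 1.08 [ 0.058   0.0003 -0.0707]
7 1.21 [ 0.0722  0.0004 -0.0771]
8 1.34 [ 0.0871  0.0004 -0.0817]
9 1.47 [ 0.1025  0.0003 -0.0843]
10 1.6 [ 0.1181  0.0003 -0.0849]
11 1.73 [ 0.1336  0.0003 -0.0835]
12 1.86 [ 0.1489  0.0003 -0.08  ]
13 1.99 [ 0.1635  0.0002 -0.0746]
14 2.12 [ 1.774e-01  1.000e-04 -6.740e-02]
15 2.25 [ 1.901e-01  1.000e-04 -5.840e-02]
16 2.38 [ 0.2016 -0.     -0.0478]
17 2.51 [ 2.116e-01 -1.000e-04 -3.580e-02]
18 2.64 [ 2.20e-01 -2.00e-04 -2.26e-02]
19 2.77 [ 0.2266 -0.0003 -0.0085]
20 2.9 [ 0.2313 -0.0004  0.0064]
21 3.03 [ 0.234  -0.0005  0.0218]
22 3.16 [ 0.2347 -0.0006  0.0374]
23 3.29 [ 0.2334 -0.0007  0.0529]
24 3.42 [ 0.2301 -0.0007  0.0682]
```

>>> carry_out:
  plan:
    - {"x": 0.0055,"y": 0,"z": -0.0146,"hand": 0.05}
    - {"x": 0.013,"y": 0,"z": -0.0284,"hand": 0.05}
    - {"x": 0.022,"y": 0,"z": -0.041,"hand": 0.05}
    - {"x": 0.0327,"y": 0,"z": -0.0525,"hand": 0.05}
    - {"x": 0.0447,"y": 0,"z": -0.0624,"hand": 0.05}
    - {"x": 0.058,"y": 0,"z": -0.0707,"hand": 0.05}
    - {"x": 0.072,"y": 0,"z": -0.077,"hand": 0.05}
    - {"x": 0.087,"y": 0,"z": -0.0817,"hand": 0.05}
    - {"x": 0.1025,"y": 0,"z": -0.0843,"hand": 0.05}
    - {"x": 0.1025,"y": 0,"z": -0.0843,"hand": 0.05}

```text
schema error: expected keys x, y, z, ax, ay, az, hand
```

Run:
```python
from h import *
from workcell import status
s=status.get_state();print(s['tcp_pos'],s['finger_gap'],s['wrist_force'])
X,Y,yaw=.4779,.0775,.0936
c,sn=np.cos(yaw),np.sin(yaw)
B=lambda th:np.array([X-sn*(.05-.12*np.cos(th)),Y+c*(.05-.12*np.cos(th)),.074+.12*np.sin(th)])
Rc=rq(s['orientation'])
g=s['tcp_pos']+Rc.apply([0,0,-.0187]);hp=np.array([X-sn*.05,Y+c*.05,.074])
d=g-hp; r=np.hypot(d@[-sn,c,0],d[2]); th0=np.arctan2(d[2],-(d@[-sn,c,0])); print(r,th0)
for k in range(1,14):
    th=th0+(3.16-th0)*k/12
    print(k,round(th,2),np.round(Rc.inv().apply(B(th)-B(th0)),4))
cv2.imwrite("pics/s1.png",__import__('workcell').viewer.read_camera("scene")[100:300,200:500,::-1])
```

```text
[0.48578701 0.01282516 0.09030555] 0.011152491280584709 [ 0.10640719  5.9109984  -1.22297988]
0.12035388151411801 0.2951175734793525
1 0.53 [ 0.0115  0.0001 -0.0261]
2 0.77 [ 0.0289  0.0002 -0.0488]
3 1.01 [ 0.0512  0.0003 -0.0667]
4 1.25 [ 0.0771  0.0004 -0.0789]
5 1.49 [ 0.1051  0.0003 -0.0846]
6 1.73 [ 0.1336  0.0003 -0.0835]
7 1.97 [ 0.1611  0.0002 -0.0756]
8 2.21 [ 1.86e-01  1.00e-04 -6.15e-02]
9 2.44 [ 2.068e-01 -1.000e-04 -4.200e-02]
10 2.68 [ 2.224e-01 -2.000e-04 -1.800e-02]
11 2.92 [ 0.2319 -0.0004  0.0089]
12 3.16 [ 0.2347 -0.0006  0.0374]
13 3.4 [ 0.2308 -0.0007  0.0657]
```

View pics/s1.png

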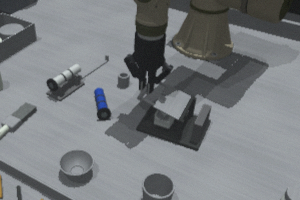

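The call was refused because every key is required, so nothing moved. The picture shows the gripper at the bar (about 150,85).

>>> carry_out:
  plan:
    - {"x": 0.0055,"y": 0,"z": -0.0146,"ax": 0,"ay": 0,"az": 0,"hand": 0.05}
    - {"x": 0.013,"y": 0,"z": -0.0284,"ax": 0,"ay": 0,"az": 0,"hand": 0.05}
    - {"x": 0.022,"y": 0,"z": -0.041,"ax": 0,"ay": 0,"az": 0,"hand": 0.05}
    - {"x": 0.0327,"y": 0,"z": -0.0525,"ax": 0,"ay": 0,"az": 0,"hand": 0.05}
    - {"x": 0.0447,"y": 0,"z": -0.0624,"ax": 0,"ay": 0,"az": 0,"hand": 0.05}
    - {"x": 0.058,"y": 0,"z": -0.0707,"ax": 0,"ay": 0,"az": 0,"hand": 0.05}
    - {"x": 0.072,"y": 0,"z": -0.077,"ax": 0,"ay": 0,"az": 0,"hand": 0.05}
    - {"x": 0.087,"y": 0,"z": -0.0817,"ax": 0,"ay": 0,"az": 0,"hand": 0.05}
    - {"x": 0.1025,"y": 0,"z": -0.0843,"ax": 0,"ay": 0,"az": 0,"hand": 0.05}
    - {"x": 0.1025,"y": 0,"z": -0.0843,"ax": 0,"ay": 0,"az": 0,"hand": 0.05}

```text
clock: 4.3
tcp_pos: [0.4773, 0.1151, 0.1807]
orientation: [0.005, 0.674, 0.739, 0.004]
wrist_force: [-10.1, -3.3, 27.2]
finger_gap: 0.0108
```

```bash
cat > arc.py <<'E'
from h import *
import sys
from workcell import status
s=status.get_state();print(s['tcp_pos'],s['finger_gap'],s['wrist_force'])
X,Y,yaw=.4779,.0775,.0936
c,sn=np.cos(yaw),np.sin(yaw)
B=lambda th:np.array([X-sn*(.05-.12*np.cos(th)),Y+c*(.05-.12*np.cos(th)),.074+.12*np.sin(th)])
Rc=rq(s['orientation'])
g=s['tcp_pos']+Rc.apply([0,0,-.0187]);hp=np.array([X-sn*.05,Y+c*.05,.074])
d=g-hp; r=np.hypot(d@[-sn,c,0],d[2]); th0=np.arctan2(d[2],-(d@[-sn,c,0])); print(r,th0)
for k in range(1,14):
    th=th0+(3.16-th0)*k/12
    print(k,round(th,2),np.round(Rc.inv().apply(B(th)-B(th0)),4))
cv2.imwrite(f"pics/{sys.argv[1]}.png",cv2.resize(__import__('workcell').viewer.read_camera("scene")[130:270,280:480,::-1],None,fx=3,fy=3))
E
python3 arc.py s2
```

```text
[0.47729537 0.11510845 0.18065043] 0.010831268018716506 [-10.06134088  -3.26198495  27.16023341]
0.12596744260618672 1.4716468092097237
1 1.61 [ 0.0169 -0.     -0.0005]
2 1.75 [ 0.0336 -0.      0.0013]
3 1.89 [ 0.05   -0.0001  0.0055]
4 2.03 [ 0.0656 -0.0002  0.012 ]
5 2.18 [ 0.0801 -0.0003  0.0205]
6 2.32 [ 0.0933 -0.0005  0.031 ]
7 2.46 [ 0.1049 -0.0007  0.0433]
8 2.6 [ 0.1146 -0.0009  0.0571]
9 2.74 [ 0.1223 -0.0011  0.0721]
10 2.88 [ 0.1279 -0.0013  0.088 ]
11 3.02 [ 0.1312 -0.0015  0.1045]
12 3.16 [ 0.1321 -0.0017  0.1214]
13 3.3 [ 0.1306 -0.0019  0.1382]
```

View pics/s2.png

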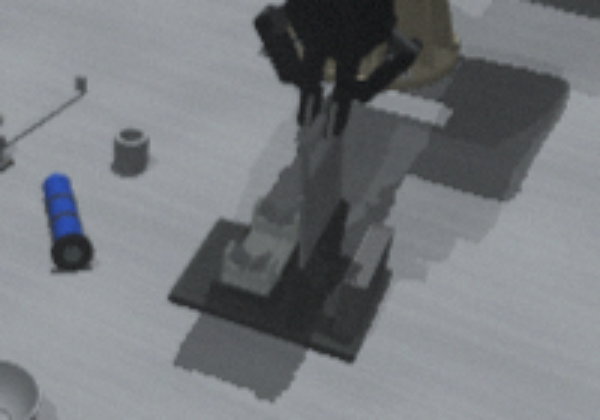

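The scene crop shows the cover upright with the bar held at about (325,105). I'll relax the hold and check the force.

>>> carry_out:
  plan:
    - {"x": 0,"y": 0,"z": 0,"ax": 0,"ay": 0,"az": 0,"hand": 0.05}
    - {"x": 0.003,"y": 0,"z": 0,"ax": 0,"ay": 0,"az": 0,"hand": 0.05}

```text
clock: 4.52
tcp_pos: [0.4768, 0.117, 0.1819]
orientation: [0.006, 0.674, 0.739, 0.004]
wrist_force: [-4.4, -3.3, 3.7]
finger_gap: 0.0108
```

```bash
python3 arc.py s3|head -3; python3 -c "
from workcell import status;print(status.get_state()['ft_torque'],status.get_state()['qvel'])"
```

```text
[0.47679354 0.11703144 0.18185268] 0.010768165117207937 [-4.3516803  -3.30787022  3.69746056]
0.12698375466457199 1.4881943861730078
1 1.63 [ 0.0167 -0.     -0.0003]
[-0.46611403  0.68254266 -0.0054266 ] [-0.00543396  0.00437157  0.00182006  0.00235681  0.00421444 -0.01375274]
```

```bash
python3 arc.py s3
```

```text
[0.47675603 0.11742062 0.18192395] 0.010887993714756279 [-4.01952027 -1.50840039  2.87810096]
0.12702345965666484 1.4912808426262532
1 1.63 [ 0.0167 -0.     -0.0002]
2 1.77 [ 0.0332 -0.0001  0.0019]
3 1.91 [ 0.0493 -0.0001  0.0062]
4 2.05 [ 0.0646 -0.0003  0.0128]
5 2.19 [ 0.0789 -0.0004  0.0214]
6 2.33 [ 0.0919 -0.0006  0.0319]
7 2.46 [ 0.1032 -0.0007  0.0441]
8 2.6 [ 0.1128 -0.0009  0.0578]
9 2.74 [ 0.1203 -0.0012  0.0726]
10 2.88 [ 0.1258 -0.0014  0.0884]
11 3.02 [ 0.129  -0.0016  0.1048]
12 3.16 [ 0.1299 -0.0018  0.1214]
13 3.3 [ 0.1285 -0.0021  0.138 ]
```

>>> carry_out:
  plan:
    - {"x": 0.0167,"y": 0,"z": 0,"ax": 0,"ay": 0,"az": 0,"hand": 0.05}
    - {"x": 0.033,"y": 0,"z": 0.002,"ax": 0,"ay": 0,"az": 0,"hand": 0.05}
    - {"x": 0.049,"y": 0,"z": 0.006,"ax": 0,"ay": 0,"az": 0,"hand": 0.05}
    - {"x": 0.0646,"y": 0,"z": 0.0128,"ax": 0,"ay": 0,"az": 0,"hand": 0.05}
    - {"x": 0.079,"y": 0,"z": 0.0214,"ax": 0,"ay": 0,"az": 0,"hand": 0.05}
    - {"x": 0.092,"y": -0.001,"z": 0.032,"ax": 0,"ay": 0,"az": 0,"hand": 0.05}
    - {"x": 0.103,"y": -0.001,"z": 0.044,"ax": 0,"ay": 0,"az": 0,"hand": 0.05}
    - {"x": 0.103,"y": -0.001,"z": 0.044,"ax": 0,"ay": 0,"az": 0,"hand": 0.05}

```text
clock: 5.28
tcp_pos: [0.4676, 0.2219, 0.137]
orientation: [0.005, 0.673, 0.74, 0.005]
wrist_force: [0.9, 2.3, 0.7]
finger_gap: 0.0108
```

```bash
python3 arc.py s4
```

```text
[0.46759255 0.22192718 0.1369633 ] 0.010795636065734462 [0.92224154 2.27635712 0.73818892]
0.12509940254358912 2.430357321589988
1 2.49 [ 0.0046 -0.0001  0.0057]
2 2.55 [ 0.0088 -0.0002  0.0116]
3 2.61 [ 0.0127 -0.0003  0.0178]
4 2.67 [ 0.0162 -0.0004  0.0242]
5 2.73 [ 0.0193 -0.0005  0.0308]
6 2.8 [ 0.022  -0.0006  0.0376]
7 2.86 [ 0.0243 -0.0007  0.0445]
8 2.92 [ 0.0261 -0.0008  0.0516]
9 2.98 [ 0.0275 -0.0009  0.0587]
10 3.04 [ 0.0285 -0.001   0.0659]
11 3.1 [ 0.029  -0.0011  0.0732]
12 3.16 [ 0.0291 -0.0012  0.0805]
13 3.22 [ 0.0288 -0.0013  0.0878]
```

View pics/s4.png

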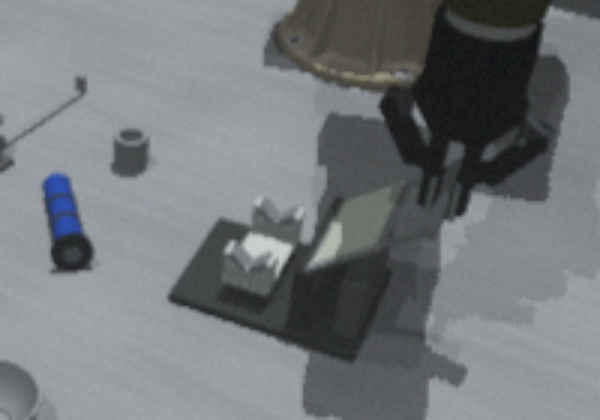

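The cover is past upright at about 2.4 rad, with low force. I'll finish the arc.

>>> carry_out:
  plan:
    - {"x": 0.009,"y": 0,"z": 0.0116,"ax": 0,"ay": 0,"az": 0,"hand": 0.05}
    - {"x": 0.016,"y": 0,"z": 0.024,"ax": 0,"ay": 0,"az": 0,"hand": 0.05}
    - {"x": 0.022,"y": 0,"z": 0.0376,"ax": 0,"ay": 0,"az": 0,"hand": 0.05}
    - {"x": 0.026,"y": 0,"z": 0.0516,"ax": 0,"ay": 0,"az": 0,"hand": 0.05}
    - {"x": 0.0285,"y": -0.001,"z": 0.066,"ax": 0,"ay": 0,"az": 0,"hand": 0.05}
    - {"x": 0.029,"y": -0.001,"z": 0.073,"ax": 0,"ay": 0,"az": 0,"hand": 0.05}
    - {"x": 0.029,"y": -0.001,"z": 0.078,"ax": 0,"ay": 0,"az": 0,"hand": 0.05}
    - {"x": 0.029,"y": -0.001,"z": 0.08,"ax": 0,"ay": 0,"az": 0,"hand": 0.05}
    - {"x": 0.029,"y": -0.001,"z": 0.08,"ax": 0,"ay": 0,"az": 0,"hand": 0.05}

```text
clock: 6.08
tcp_pos: [0.4661, 0.2488, 0.0613]
orientation: [0.007, 0.674, 0.739, 0.006]
wrist_force: [-6.9, -8.0, 21.8]
finger_gap: 0.0107
```

```bash
python3 arc.py s5|head -2
```

```text
[0.46606903 0.24881338 0.0613318 ] 0.010655216745566498 [-6.93061059 -8.02127685 21.841096  ]
0.12186845579079307 3.0921022310958177
```

View pics/s5.png

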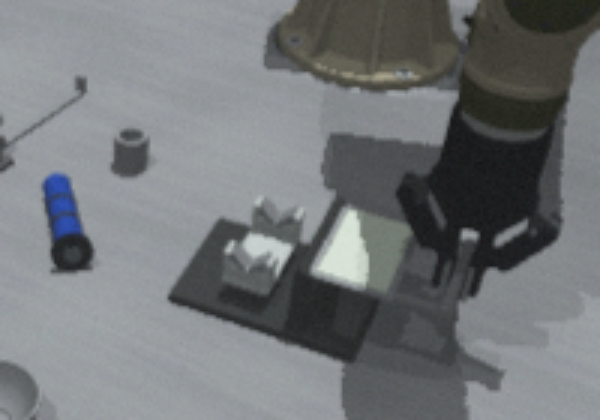

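The cover is flat on the ledge against its stop, with 22 N upward. I'll release it and rise.

>>> carry_out:
  plan:
    - {"x": 0,"y": 0,"z": 0,"ax": 0,"ay": 0,"az": 0,"hand": 0.4}
    - {"x": 0,"y": 0,"z": 0,"ax": 0,"ay": 0,"az": 0,"hand": 0.4}
    - {"x": 0,"y": 0,"z": 0,"ax": 0,"ay": 0,"az": 0,"hand": 0.4}
    - {"x": 0,"y": 0,"z": -0.02,"ax": 0,"ay": 0,"az": 0,"hand": 0.4}
    - {"x": 0,"y": 0,"z": -0.06,"ax": 0,"ay": 0,"az": 0,"hand": 0.4}
    - {"x": 0,"y": 0,"z": -0.1,"ax": 0,"ay": 0,"az": 0,"hand": 0.6}
    - {"x": -0.03,"y": -0.02,"z": -0.13,"ax": 0,"ay": 0,"az": 0,"hand": 0.6}
    - {"x": -0.07,"y": -0.03,"z": -0.13,"ax": 0,"ay": 0,"az": 0,"hand": 0.6}
    - {"x": -0.11,"y": -0.04,"z": -0.13,"ax": 0,"ay": 0,"az": 0,"hand": 0.6}
    - {"x": -0.15,"y": -0.04,"z": -0.13,"ax": 0,"ay": 0,"az": 0,"hand": 0.6}
    - {"x": -0.17,"y": -0.04,"z": -0.13,"ax": 0,"ay": 0,"az": 0,"hand": 0.6}
    - {"x": -0.17,"y": -0.04,"z": -0.13,"ax": 0,"ay": 0,"az": 0,"hand": 0.6}

```text
clock: 7.13
tcp_pos: [0.4401, 0.0727, 0.1912]
orientation: [0.007, 0.675, 0.737, 0.006]
wrist_force: [1.0, 0.4, -0.3]
finger_gap: 0.0512
```

Run:
```python
from h import *
from workcell import status
s=status.get_state();print(s['tcp_pos'],s['finger_gap'],s['wrist_force'])
m,im=snap("w3"); print(proj(m,[[.478,.0775,.0698]]))
print(delta(s,[.44,-.06,.21],1.664))
```

```text
[0.44013623 0.07270645 0.19120089] 0.05117260538167465 [ 0.98412643  0.36666376 -0.3466805 ]
[[322.47143753 227.24965645]]
(array([-0.1322, -0.0114, -0.0186]), array([ 0.018,  0.003, -0.005]))
```

View pics/w3.png

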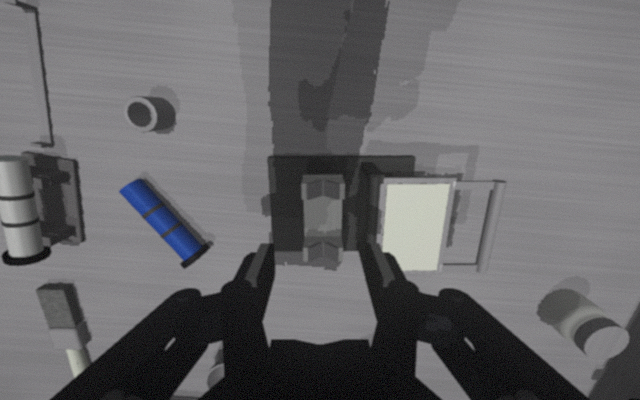

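The cover lies flat with its inner face up at (415,225), and the bar is at (490,225). The V-blocks are at (323,188) and (323,250).

Run:
```python
import cv2
im=cv2.imread("pics/w3.png")
a=cv2.resize(im[150:275,260:420],None,fx=5,fy=4.8,interpolation=cv2.INTER_CUBIC)
a=cv2.resize(im[150:270,260:420],None,fx=5,fy=5,interpolation=cv2.INTER_CUBIC)
cv2.imwrite("pics/w3a.png",cv2.convertScaleAbs(a,alpha=1.6))
```

```text
(no output)
```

View pics/w3a.png

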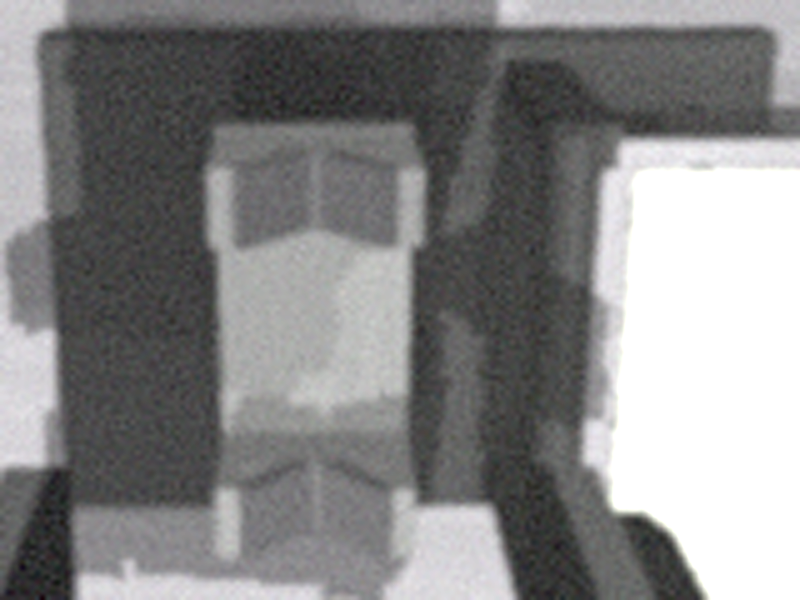

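```bash
cat > fit2.py <<'E'
from h import *
import pickle
w=pickle.load(open("pics/w3.pkl","rb"))
W=lambda u,v:np.array((260+u/5,150+v/5))
L=[((210,165),(-.045,-.022,.0648)),((422,165),(-.045,.022,.0648)),((213,247),(-.028,-.022,.0648)),((422,243),(-.028,.022,.0648)),
((218,488),(.028,-.022,.0648)),((412,488),(.028,.022,.0648)),((222,557),(.045,-.022,.0648)),((408,555),(.045,.022,.0648)),
((313,152),(-.045,0,.05)),((318,230),(-.028,0,.05)),((315,457),(.028,0,.05)),((318,530),(.045,0,.05))]
def f(p):
    c,s=np.cos(p[2]),np.sin(p[2]);o=[]
    for uv,P in L:
        o.append(proj(w,[p[0]+c*P[0]-s*P[1],p[1]+s*P[0]+c*P[1],P[2]+p[3]])[0]-W(*uv))
    return np.array(o)
for free in (0,1):
    r=least_squares(lambda p:f(np.r_[p[:3],p[3]*free]).ravel(),[.478,.0775,.094,0])
    print(np.round(r.x,4));
print(np.round(f(r.x),1).tolist())
# cover angle check: bar ends far/near in w3
print(proj(w,[[.478-.0936*.17-.042,.0775+.17,.074],[.478-.0936*.17+.042,.0775+.17+.004,.074]]))
E
python3 fit2.py
```

```text
[0.477  0.0782 0.0913 0.    ]
[ 0.4789  0.0784  0.0913 -0.0046]
[[-0.4, 0.8], [0.5, 0.7], [-0.6, 0.2], [0.1, 0.9], [-0.3, 0.1], [0.8, 0.0], [-0.8, -0.2], [1.2, 0.1], [0.5, -0.4], [-0.5, -0.8], [0.1, 0.0], [-0.5, -1.6]]
[[502.96120157 188.82813035]
 [482.7803537  264.41561596]]
```

Run:
```python
from h import *
from workcell import status
s=status.get_state()
print(delta(s,[.45,-.257,.20],1.51))
```

```text
(array([-0.3309, -0.0192, -0.0086]), array([0.018, 0.001, 0.149]))
```

>>> carry_out:
  plan:
    - {"x": -0.035,"y": 0,"z": -0.009,"ax": 0.01,"ay": 0,"az": 0.05,"hand": 0.6}
    - {"x": -0.075,"y": 0,"z": -0.009,"ax": 0.018,"ay": 0,"az": 0.1,"hand": 0.6}
    - {"x": -0.115,"y": 0,"z": -0.009,"ax": 0.018,"ay": 0,"az": 0.149,"hand": 0.6}
    - {"x": -0.155,"y": -0.005,"z": -0.009,"ax": 0.018,"ay": 0,"az": 0.149,"hand": 0.6}
    - {"x": -0.195,"y": -0.01,"z": -0.009,"ax": 0.018,"ay": 0,"az": 0.149,"hand": 0.6}
    - {"x": -0.235,"y": -0.015,"z": -0.009,"ax": 0.018,"ay": 0,"az": 0.149,"hand": 0.6}
    - {"x": -0.27,"y": -0.019,"z": -0.009,"ax": 0.018,"ay": 0,"az": 0.149,"hand": 0.6}
    - {"x": -0.3,"y": -0.019,"z": -0.009,"ax": 0.018,"ay": 0,"az": 0.149,"hand": 0.6}
    - {"x": -0.331,"y": -0.019,"z": -0.009,"ax": 0.018,"ay": 0,"az": 0.149,"hand": 0.6}
    - {"x": -0.331,"y": -0.019,"z": -0.009,"ax": 0.018,"ay": 0,"az": 0.149,"hand": 0.6}

```text
clock: 8.02
tcp_pos: [0.4517, -0.2614, 0.1998]
orientation: [0.001, 0.729, 0.684, -0.0]
wrist_force: [1.2, -0.3, -0.0]
finger_gap: 0.0513
```

Run:
```python
from h import *
from workcell import status
s=status.get_state();print(s['tcp_pos'],s['finger_gap'],s['wrist_force'])
m,im=snap("w4")
cv2.imwrite("pics/w4a.png",cv2.resize(im[120:280,240:400],None,fx=3.75,fy=3.75,interpolation=cv2.INTER_CUBIC))
```

```text
[ 0.45172171 -0.261357    0.19980334] 0.051274046133142355 [ 1.22636843 -0.2599174  -0.04061013]
```

View pics/w4a.png

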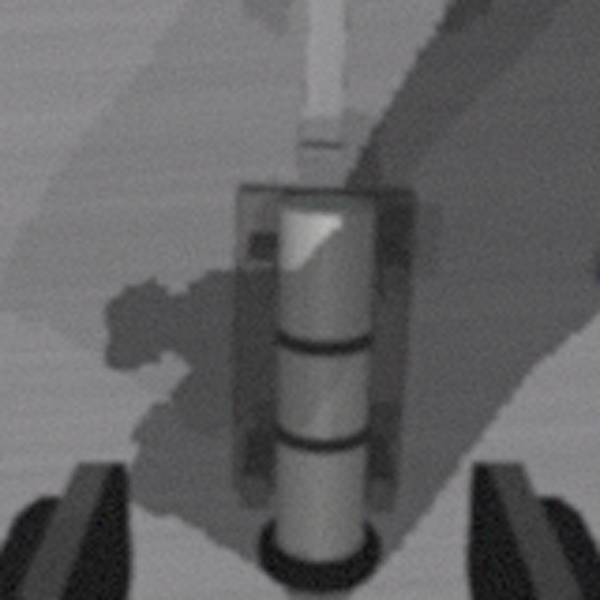

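Run:
```python
from h import *
import pickle
w=pickle.load(open("pics/w4.pkl","rb"));w1=pickle.load(open("pics/w1.pkl","rb"))
W=lambda u,v:np.array((240+u/3.75,120+v/3.75)); V=lambda u,v:(140+u/5,150+v/5)
for n,uv,z in [("mid far",(326.5,250),.048),("mid near",(319.5,520),.048),("end face",(328,202),.048),("end top edge",(328,211),.062),("ring1",(324,352),.062),("ring2",(322,449),.062),("disc joint top",(319,562),.062)]:
    print(n,atz(w,W(*uv),z))
print("heights", tri([w,w1],[W(324,352),V(180,225)]),tri([w,w1],[W(322,449),V(178,330)]))
```

```text
mid far [ 0.45309539 -0.2546201   0.048     ]
mid near [ 0.54209973 -0.26184572  0.048     ]
end face [ 0.43881379 -0.25338673  0.048     ]
end top edge [ 0.43821101 -0.25369326  0.062     ]
ring1 [ 0.47958209 -0.25714525  0.062     ]
ring2 [ 0.5102946  -0.25948381  0.062     ]
disc joint top [ 0.54863811 -0.26261081  0.062     ]
heights (array([ 0.48459435, -0.25709963,  0.04638536]), np.float64(0.0012382350521749036)) (array([ 0.51671333, -0.25956387,  0.04787197]), np.float64(0.0006625612880435221))
```

Run:
```python
from h import *
from workcell import status
s=status.get_state()
print(delta(s,[.4936,-.258,.029],1.490))
```

```text
(array([0.0034, 0.0423, 0.1707]), array([0.   , 0.   , 0.018]))
```

>>> carry_out:
  plan:
    - {"x": 0.003,"y": 0.02,"z": 0.03,"ax": 0,"ay": 0,"az": 0.018,"hand": 0.6}
    - {"x": 0.003,"y": 0.042,"z": 0.06,"ax": 0,"ay": 0,"az": 0.018,"hand": 0.6}
    - {"x": 0.003,"y": 0.042,"z": 0.09,"ax": 0,"ay": 0,"az": 0.018,"hand": 0.6}
    - {"x": 0.003,"y": 0.042,"z": 0.11,"ax": 0,"ay": 0,"az": 0.018,"hand": 0.6}
    - {"x": 0.003,"y": 0.042,"z": 0.11,"ax": 0,"ay": 0,"az": 0.018,"hand": 0.6}

```text
clock: 8.48
tcp_pos: [0.4908, -0.254, 0.0846]
orientation: [-0.005, 0.734, 0.679, -0.001]
wrist_force: [-0.8, 0.4, -0.1]
finger_gap: 0.051
```

Run:
```python
from h import *
from workcell import status
s=status.get_state();print(s['tcp_pos'],s['finger_gap'])
print(delta(s,[.4936,-.258,.029],1.490))
m,im=snap("w5");print(proj(m,[[.4936,-.258,.048]]))
```

```text
[ 0.49077352 -0.2539528   0.08464526] 0.05103036678715172
(array([-0.0041,  0.0036,  0.0556]), array([-0.008, -0.006,  0.003]))
[[315.24288431 232.93699605]]
```

View pics/w5.png

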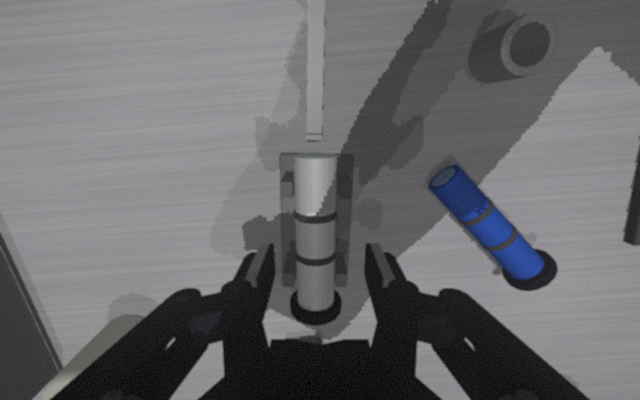

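The barrel axis is at u≈316 (predicted 315), between the fingers. I'll descend and grip.

>>> carry_out:
  plan:
    - {"x": -0.004,"y": 0.003,"z": 0.015,"ax": -0.008,"ay": -0.006,"az": 0.003,"hand": 0.6}
    - {"x": -0.004,"y": 0.003,"z": 0.03,"ax": -0.008,"ay": -0.006,"az": 0.003,"hand": 0.6}
    - {"x": -0.004,"y": 0.003,"z": 0.045,"ax": -0.008,"ay": -0.006,"az": 0.003,"hand": 0.6}
    - {"x": -0.004,"y": 0.003,"z": 0.056,"ax": -0.008,"ay": -0.006,"az": 0.003,"hand": 0.6}
    - {"x": -0.004,"y": 0.003,"z": 0.056,"ax": -0.008,"ay": -0.006,"az": 0.003,"hand": 0.6}
    - {"x": -0.004,"y": 0.003,"z": 0.056,"ax": -0.008,"ay": -0.006,"az": 0.003,"hand": 0.25}
    - {"x": -0.004,"y": 0.003,"z": 0.056,"ax": -0.008,"ay": -0.006,"az": 0.003,"hand": 0.2}
    - {"x": -0.004,"y": 0.003,"z": 0.056,"ax": -0.008,"ay": -0.006,"az": 0.003,"hand": 0.2}
    - {"x": -0.004,"y": 0.003,"z": 0.056,"ax": -0.008,"ay": -0.006,"az": 0.003,"hand": 0.2}
    - {"x": -0.004,"y": 0.003,"z": 0.056,"ax": -0.008,"ay": -0.006,"az": 0.003,"hand": 0.2}
  squeeze: 40

```text
clock: 9.37
tcp_pos: [0.4951, -0.2593, 0.0326]
orientation: [0.003, 0.735, 0.678, 0.001]
wrist_force: [0.0, 2.1, 6.9]
finger_gap: 0.0265
```

Run:
```python
from h import *
from workcell import status
s=status.get_state();print(s['tcp_pos'],s['finger_gap'],s['wrist_force'],rq(s['orientation']).as_matrix().round(3))
```

```text
[ 0.49509078 -0.25930632  0.03264856] 0.026527158657850054 [0.01640531 2.11006576 6.92754488] [[ 0.081  0.997  0.005]
 [ 0.997 -0.081 -0.003]
 [-0.003  0.005 -1.   ]]
```

The barrel is gripped (gap 26.5 mm). I'll lift it, check, and move over.

>>> carry_out:
  plan:
    - {"x": 0,"y": 0,"z": -0.015,"ax": 0,"ay": 0,"az": 0,"hand": 0.2}
    - {"x": 0,"y": 0,"z": -0.04,"ax": 0,"ay": 0,"az": 0,"hand": 0.2}
    - {"x": 0,"y": 0,"z": -0.07,"ax": 0,"ay": 0,"az": 0,"hand": 0.2}
    - {"x": 0,"y": 0,"z": -0.1,"ax": 0,"ay": 0,"az": 0,"hand": 0.2}
    - {"x": 0,"y": 0,"z": -0.13,"ax": 0,"ay": 0,"az": 0,"hand": 0.2}
    - {"x": 0,"y": 0,"z": -0.13,"ax": 0,"ay": 0,"az": 0,"hand": 0.2}
    - {"x": 0,"y": 0,"z": -0.13,"ax": 0,"ay": 0,"az": 0,"hand": 0.2}

```text
clock: 9.95
tcp_pos: [0.4956, -0.2599, 0.1648]
orientation: [0.005, 0.735, 0.678, 0.001]
wrist_force: [0.1, 0.1, -2.4]
finger_gap: 0.0269
```

Run:
```python
from h import *
from workcell import status
s=status.get_state();print(s['tcp_pos'],s['finger_gap'],s['wrist_force'],s['ft_torque'])
m,im=snap("w6")
print(delta(s,[.479,.078,.16],1.663))
```

```text
[ 0.49560866 -0.25994416  0.16478455] 0.026933806048503116 [ 0.075289    0.11984578 -2.43371231] [-0.00269209 -0.07038468  0.00105925]
(array([ 0.3355, -0.0441,  0.0026]), array([ 0.009,  0.006, -0.174]))
```

View pics/w6.png

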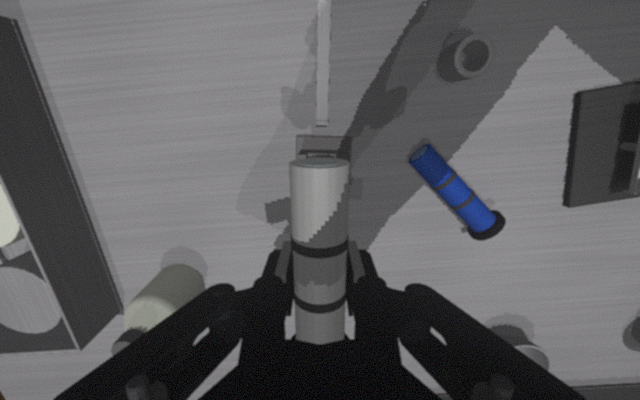

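The barrel is held level along u≈320, its far end at (319,162); it weighs about 2.4 N.

Run:
```python
from h import *
import pickle
w=pickle.load(open("pics/w6.pkl","rb"))
im=cv2.imread("pics/w6.png");cv2.imwrite("pics/w6a.png",cv2.resize(im[145:265,260:380],None,fx=5,fy=5,interpolation=cv2.INTER_CUBIC))
p=np.array([.49561,-.25994,.16478]);d=np.array([.997,-.081,0]);n=[0.081,.997,0]
for a in(-.058,-.0565,-.055,-.0535):
    c=p+d*a+[0,0,.0154]; print(a,proj(w,[c,c+[0,0,.014],c-[0,0,.014],c+.014*np.array(n),c-.014*np.array(n)]).round(1).tolist())
```

```text
-0.058 [[321.3, 158.1], [321.3, 164.0], [321.3, 153.3], [352.1, 158.1], [290.5, 158.1]]
-0.0565 [[321.3, 161.4], [321.3, 167.6], [321.3, 156.3], [352.0, 161.4], [290.6, 161.4]]
-0.055 [[321.3, 164.6], [321.3, 171.3], [321.3, 159.3], [351.9, 164.6], [290.7, 164.6]]
-0.0535 [[321.3, 167.9], [321.3, 174.8], [321.3, 162.2], [351.8, 167.9], [290.8, 167.9]]
```

View pics/w6a.png

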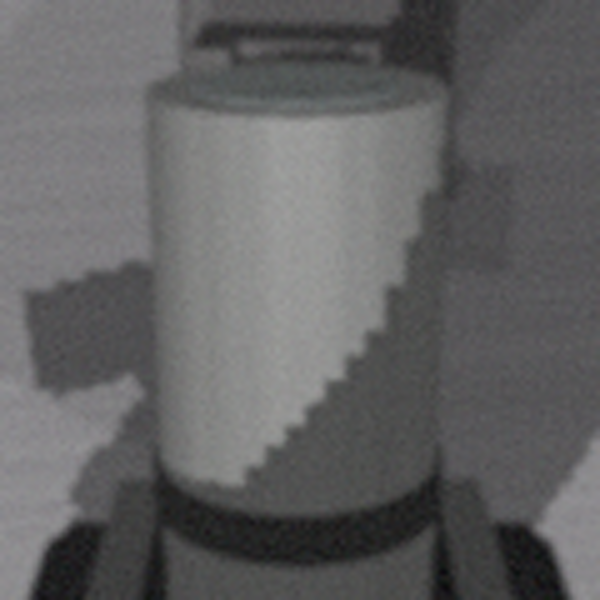

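>>> carry_out:
  plan:
    - {"x": 0.03,"y": -0.004,"z": 0,"ax": 0.009,"ay": 0.006,"az": -0.03,"hand": 0.2}
    - {"x": 0.065,"y": -0.009,"z": 0,"ax": 0.009,"ay": 0.006,"az": -0.06,"hand": 0.2}
    - {"x": 0.1,"y": -0.013,"z": 0,"ax": 0.009,"ay": 0.006,"az": -0.09,"hand": 0.2}
    - {"x": 0.135,"y": -0.018,"z": 0,"ax": 0.009,"ay": 0.006,"az": -0.12,"hand": 0.2}
    - {"x": 0.17,"y": -0.022,"z": 0,"ax": 0.009,"ay": 0.006,"az": -0.15,"hand": 0.2}
    - {"x": 0.205,"y": -0.027,"z": 0,"ax": 0.009,"ay": 0.006,"az": -0.174,"hand": 0.2}
    - {"x": 0.24,"y": -0.032,"z": 0,"ax": 0.009,"ay": 0.006,"az": -0.174,"hand": 0.2}
    - {"x": 0.275,"y": -0.036,"z": 0,"ax": 0.009,"ay": 0.006,"az": -0.174,"hand": 0.2}
    - {"x": 0.305,"y": -0.04,"z": 0,"ax": 0.009,"ay": 0.006,"az": -0.174,"hand": 0.2}
    - {"x": 0.336,"y": -0.044,"z": 0.003,"ax": 0.009,"ay": 0.006,"az": -0.174,"hand": 0.2}
    - {"x": 0.336,"y": -0.044,"z": 0.003,"ax": 0.009,"ay": 0.006,"az": -0.174,"hand": 0.2}
    - {"x": 0.336,"y": -0.044,"z": 0.003,"ax": 0.009,"ay": 0.006,"az": -0.174,"hand": 0.2}

```text
clock: 11.0
tcp_pos: [0.4763, 0.0806, 0.1565]
orientation: [-0.003, 0.672, 0.74, -0.002]
wrist_force: [0.9, -0.2, -1.2]
finger_gap: 0.0267
```

Run:
```python
from h import *
from workcell import status
s=status.get_state();print(s['tcp_pos'],s['finger_gap'],s['wrist_force'])
m,im=snap("w7")
print(delta(s,[.4785,.0782,.09],1.663))
```

```text
[0.47631141 0.08063022 0.15650907] 0.02669880371571026 [ 0.86250666 -0.22496992 -1.19394897]
(array([-0.0028,  0.0024,  0.0665]), array([-0.007, -0.002,  0.004]))
```

View pics/w7.png

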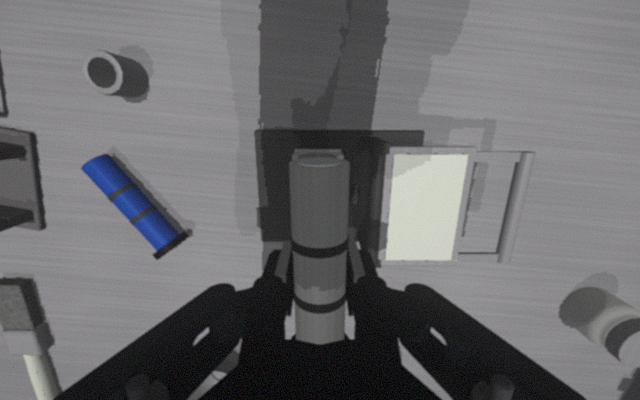

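>>> carry_out:
  plan:
    - {"x": -0.003,"y": 0.002,"z": 0.02,"ax": -0.007,"ay": -0.002,"az": 0.004,"hand": 0.2}
    - {"x": -0.003,"y": 0.002,"z": 0.04,"ax": -0.007,"ay": -0.002,"az": 0.004,"hand": 0.2}
    - {"x": -0.003,"y": 0.002,"z": 0.055,"ax": -0.007,"ay": -0.002,"az": 0.004,"hand": 0.2}
    - {"x": -0.003,"y": 0.002,"z": 0.066,"ax": -0.007,"ay": -0.002,"az": 0.004,"hand": 0.2}
    - {"x": -0.003,"y": 0.002,"z": 0.066,"ax": -0.007,"ay": -0.002,"az": 0.004,"hand": 0.2}
    - {"x": -0.003,"y": 0.002,"z": 0.066,"ax": -0.007,"ay": -0.002,"az": 0.004,"hand": 0.2}

```text
clock: 11.55
tcp_pos: [0.4779, 0.0756, 0.09]
orientation: [-0.001, 0.675, 0.738, -0.001]
wrist_force: [0.1, -0.4, -2.2]
finger_gap: 0.0264
```

Run:
```python
from h import *
from workcell import status
s=status.get_state();print(s['tcp_pos'],s['finger_gap'],s['wrist_force'])
m,im=snap("w8")
cv2.imwrite("pics/w8a.png",cv2.convertScaleAbs(cv2.resize(im[130:270,250:410],None,fx=4,fy=4,interpolation=cv2.INTER_CUBIC),alpha=1.6))
print(delta(s,[.4785,.0782,.0544],1.663))
```

```text
[0.47787533 0.07559975 0.08997909] 0.026420637989393238 [ 0.07680116 -0.35979885 -2.17773703]
(array([0.0025, 0.0009, 0.0356]), array([-0.002,  0.   , -0.004]))
```

View pics/w8a.png

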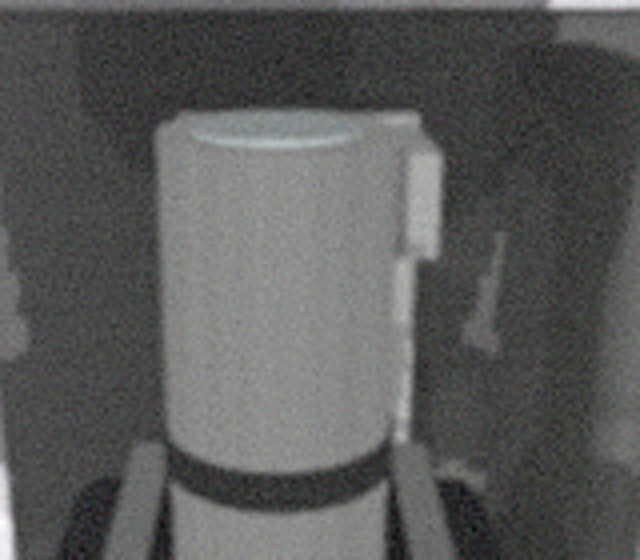

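The barrel covers the left of the far block; only the block's right edge shows, at u≈360. I'll compare that with the nest model.

Run:
```python
from h import *
import pickle
w=pickle.load(open("pics/w8.pkl","rb"))
yaw=.092;c,s=np.cos(yaw),np.sin(yaw)
for Y in(.0772,.0782,.0792):
    f=lambda x,y,z:[.4775+c*x-s*y,Y+s*x+c*y,z]
    print(Y,proj(w,[f(-.045,.022,.0648),f(-.028,.022,.0648),f(-.036,.022,.0648)]).round(1).tolist())
print("obs",(250+440/4,130+150/4),(250+438/4,130+258/4))
# barrel axis: far end silhouette centre, and further
for a,b,v in((157,405,140),(165,395,400)):
  print(atz(w,(250+(a+b)/8,130+v/4),.1054))
```

```text
0.0772 [[359.7, 168.1], [358.6, 194.7], [359.1, 182.4]]
0.0782 [[361.3, 168.2], [360.2, 194.9], [360.7, 182.5]]
0.0792 [[362.9, 168.3], [361.8, 195.0], [362.3, 182.7]]
obs (360.0, 167.5) (359.5, 194.5)
[0.42340823 0.07009631 0.1054    ]
[0.45581156 0.0728348  0.1054    ]
```

>>> carry_out:
  plan:
    - {"x": 0.003,"y": 0.0,"z": 0.008,"ax": -0.002,"ay": 0,"az": -0.004,"hand": 0.2}
    - {"x": 0.003,"y": 0.0,"z": 0.016,"ax": -0.002,"ay": 0,"az": -0.004,"hand": 0.2}
    - {"x": 0.003,"y": 0.0,"z": 0.024,"ax": -0.002,"ay": 0,"az": -0.004,"hand": 0.2}
    - {"x": 0.003,"y": 0.0,"z": 0.03,"ax": -0.002,"ay": 0,"az": -0.004,"hand": 0.2}
    - {"x": 0.003,"y": 0.0,"z": 0.032,"ax": -0.002,"ay": 0,"az": -0.004,"hand": 0.2}
    - {"x": 0.003,"y": 0.0,"z": 0.033,"ax": -0.002,"ay": 0,"az": -0.004,"hand": 0.2}
    - {"x": 0.003,"y": 0.0,"z": 0.033,"ax": -0.002,"ay": 0,"az": -0.004,"hand": 0.2}

```text
clock: 12.18
tcp_pos: [0.4782, 0.0789, 0.0575]
orientation: [0.001, 0.674, 0.739, 0.001]
wrist_force: [-0.2, -0.2, -1.7]
finger_gap: 0.0267
```

Run:
```python
from h import *
from workcell import status
s=status.get_state();print(s['tcp_pos'],s['finger_gap'],s['wrist_force'],s['ft_torque'])
print(delta(s,[.4785,.0782,.0544],1.663))
```

```text
[0.4782411  0.07887325 0.05752487] 0.026745436232664607 [-0.24108689 -0.16633335 -1.73384783] [-0.06464032  0.02598591 -0.02278036]
(array([-0.0007,  0.0002,  0.0031]), array([0.002, 0.   , 0.   ]))
```

>>> carry_out:
  plan:
    - {"x": 0,"y": 0,"z": 0.001,"ax": 0,"ay": 0,"az": 0,"hand": 0.2}
    - {"x": 0,"y": 0,"z": 0.002,"ax": 0,"ay": 0,"az": 0,"hand": 0.2}
    - {"x": 0,"y": 0,"z": 0.003,"ax": 0,"ay": 0,"az": 0,"hand": 0.2}
    - {"x": 0,"y": 0,"z": 0.003,"ax": 0,"ay": 0,"az": 0,"hand": 0.2}
    - {"x": 0,"y": 0,"z": 0.003,"ax": 0,"ay": 0,"az": 0,"hand": 0.2}

```text
clock: 12.6
tcp_pos: [0.4785, 0.079, 0.0547]
orientation: [0.001, 0.674, 0.739, 0.001]
wrist_force: [0.6, 0.4, -1.3]
finger_gap: 0.0267
```

Run:
```python
from h import *
from workcell import status
s=status.get_state();print(s['tcp_pos'],s['finger_gap'],s['wrist_force'],s['ft_torque'])
m,im=snap("w9")
cv2.imwrite("pics/w9a.png",cv2.convertScaleAbs(cv2.resize(im[130:270,250:410],None,fx=4,fy=4,interpolation=cv2.INTER_CUBIC),alpha=1.6))
```

```text
[0.4784802  0.07898201 0.0547065 ] 0.02666491792068027 [ 0.61983598  0.3595176  -1.27568261] [ 0.08468994 -0.03108465 -0.01886271]
```

View pics/w9a.png

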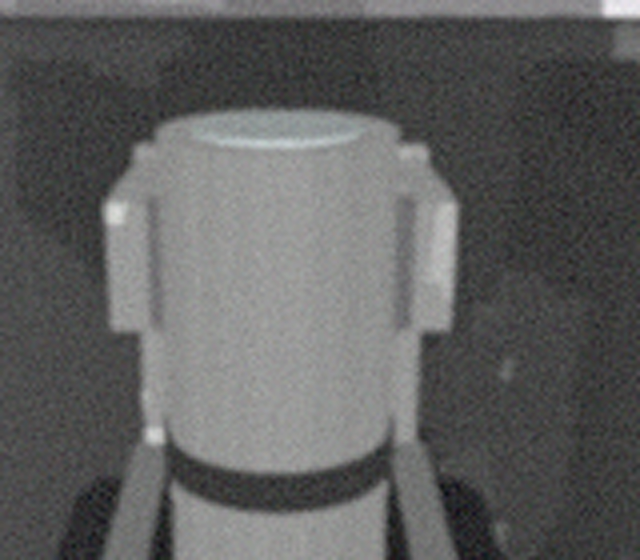

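The barrel is centred between the block's sides (edges 107/158 and 398/457). I'll lower it slightly more until contact.

>>> carry_out:
  plan:
    - {"x": 0,"y": 0,"z": 0.001,"ax": 0,"ay": 0,"az": 0,"hand": 0.2}
    - {"x": 0,"y": 0,"z": 0.0015,"ax": 0,"ay": 0,"az": 0,"hand": 0.2}
    - {"x": 0,"y": 0,"z": 0.0015,"ax": 0,"ay": 0,"az": 0,"hand": 0.2}
    - {"x": 0,"y": 0,"z": 0.0015,"ax": 0,"ay": 0,"az": 0,"hand": 0.2}

```text
clock: 12.98
tcp_pos: [0.4785, 0.079, 0.0534]
orientation: [0.001, 0.674, 0.739, 0.001]
wrist_force: [0.0, 0.7, 2.2]
finger_gap: 0.0268
```

Contact is made: the force went from −2.2 to +2.2 N. I'll release gently and rise, opening to about 50 mm.

>>> carry_out:
  plan:
    - {"x": 0,"y": 0,"z": 0,"ax": 0,"ay": 0,"az": 0,"hand": 0.34}
    - {"x": 0,"y": 0,"z": 0,"ax": 0,"ay": 0,"az": 0,"hand": 0.4}
    - {"x": 0,"y": 0,"z": 0,"ax": 0,"ay": 0,"az": 0,"hand": 0.5}
    - {"x": 0,"y": 0,"z": 0,"ax": 0,"ay": 0,"az": 0,"hand": 0.55}
    - {"x": 0,"y": 0,"z": 0,"ax": 0,"ay": 0,"az": 0,"hand": 0.55}
    - {"x": 0,"y": 0,"z": -0.01,"ax": 0,"ay": 0,"az": 0,"hand": 0.55}
    - {"x": 0,"y": 0,"z": -0.03,"ax": 0,"ay": 0,"az": 0,"hand": 0.55}
    - {"x": 0,"y": 0,"z": -0.055,"ax": 0,"ay": 0,"az": 0,"hand": 0.55}
    - {"x": 0,"y": 0,"z": -0.075,"ax": 0,"ay": 0,"az": 0,"hand": 0.55}
    - {"x": 0,"y": 0,"z": -0.075,"ax": 0,"ay": 0,"az": 0,"hand": 0}
    - {"x": 0,"y": 0,"z": -0.075,"ax": 0,"ay": 0,"az": 0,"hand": 0}
    - {"x": 0,"y": 0,"z": -0.075,"ax": 0,"ay": 0,"az": 0,"hand": 0}

```text
clock: 13.98
tcp_pos: [0.4781, 0.079, 0.1283]
orientation: [0.001, 0.674, 0.739, 0.001]
wrist_force: [-0.1, 0.3, -0.5]
finger_gap: 0.0109
```

Run:
```python
from h import *
from workcell import status,viewer
s=status.get_state();print(s['tcp_pos'],s['finger_gap'],s['wrist_force'],s['ft_torque'])
m,im=snap("w10")
print(proj(m,[[.4775,.0782,.0838],s['tcp_pos']]))
print(delta(s,[.4775,.0782,.09],1.663))
cv2.imwrite("pics/s10.png",cv2.resize(viewer.read_camera("scene")[130:270,280:480,::-1],None,fx=3,fy=3))
```

```text
[0.4781032  0.07897554 0.12826712] 0.010917626950937837 [-0.1316911   0.26838629 -0.45228202] [ 0.00424582  0.03411494 -0.05268377]
[[320.08421325 223.38781256]
 [321.43417619 254.60954918]]
(array([-0.0007, -0.0008,  0.0383]), array([ 0.002, -0.   ,  0.   ]))
```

View pics/w10.png

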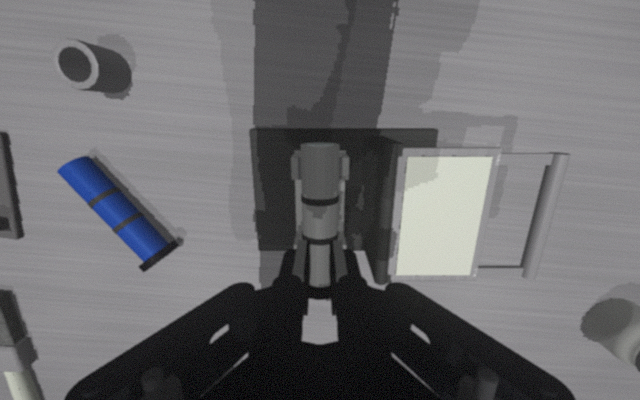

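View pics/s10.png

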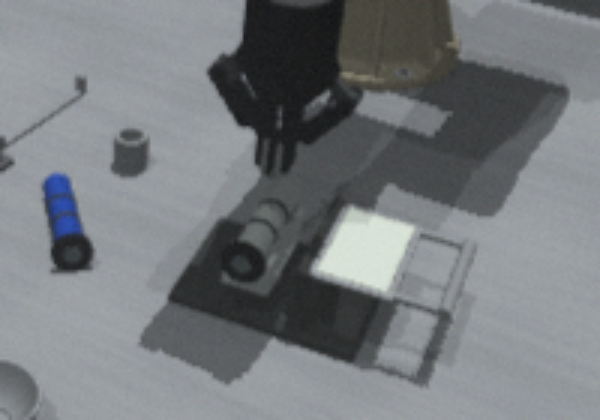

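The barrel lies in the V (rings at v≈200 and 240, axis u≈320) and the cover is still flat. I'll verify its position against the nest model.

Run:
```python
from h import *
import pickle
from workcell import status
w=pickle.load(open("pics/w10.pkl","rb"))
im=cv2.imread("pics/w10.png");cv2.imwrite("pics/w10a.png",cv2.convertScaleAbs(cv2.resize(im[130:300,240:400],None,fx=4,fy=3.5,interpolation=cv2.INTER_CUBIC) if 0 else cv2.resize(im[130:270,240:400],None,fx=4,fy=4,interpolation=cv2.INTER_CUBIC),alpha=1.6))
d=np.array([np.cos(.092),np.sin(.092),0])
for a,z in((-.055,.0838),(-.055,.0698),(-.014,.0838),(.0167,.0838)): print(a,proj(w,np.array([.4775,.0778,z])+d*a).round(1))
print(status.get_state()['finger_gap'])
```

```text
-0.055 [[319.5 146.8]]
-0.055 [[319.5 144.3]]
-0.014 [[319.5 205.1]]
0.0167 [[319.5 244.1]]
2.9285717420646194e-05
```

View pics/w10a.png

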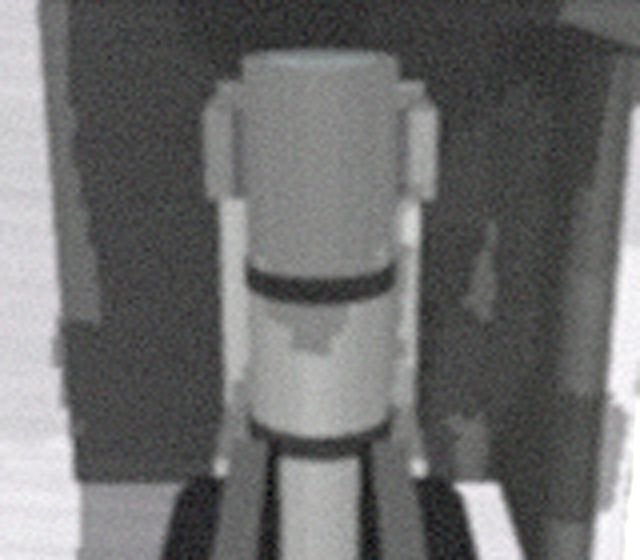

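The barrel is within about 2 mm of the model. The fingers are fully shut, so I'll go down to just above it.

>>> carry_out:
  plan:
    - {"x": -0.0007,"y": -0.0008,"z": 0.015,"ax": 0.002,"ay": 0,"az": 0,"hand": 0}
    - {"x": -0.0007,"y": -0.0008,"z": 0.028,"ax": 0.002,"ay": 0,"az": 0,"hand": 0}
    - {"x": -0.0007,"y": -0.0008,"z": 0.038,"ax": 0.002,"ay": 0,"az": 0,"hand": 0}
    - {"x": -0.0007,"y": -0.0008,"z": 0.041,"ax": 0.002,"ay": 0,"az": 0,"hand": 0}
    - {"x": -0.0007,"y": -0.0008,"z": 0.041,"ax": 0.002,"ay": 0,"az": 0,"hand": 0}
    - {"x": -0.0007,"y": -0.0008,"z": 0.041,"ax": 0.002,"ay": 0,"az": 0,"hand": 0}

```text
clock: 14.58
tcp_pos: [0.4766, 0.0782, 0.0863]
orientation: [-0.001, 0.674, 0.739, -0.001]
wrist_force: [0.3, -0.2, -1.0]
finger_gap: -0.0001
```

Run:
```python
from h import *
from workcell import status
s=status.get_state();print(s['tcp_pos'],s['finger_gap'],s['wrist_force'],s['ft_torque'])
print(delta(s,[.4775,.0782,.0768],1.663))
```

```text
[0.47658066 0.07820931 0.08626548] -0.00014630618683574668 [ 0.31915873 -0.19299763 -0.97884525] [-0.01425823 -0.01595494  0.02374106]
(array([-0.0001,  0.0009,  0.0095]), array([-0.002, -0.   ,  0.   ]))
```

>>> carry_out:
  plan:
    - {"x": 0,"y": 0.001,"z": 0.001,"ax": 0,"ay": 0,"az": 0,"hand": 0}
    - {"x": 0,"y": 0.001,"z": 0.002,"ax": 0,"ay": 0,"az": 0,"hand": 0}
    - {"x": 0,"y": 0.001,"z": 0.003,"ax": 0,"ay": 0,"az": 0,"hand": 0}
    - {"x": 0,"y": 0.001,"z": 0.004,"ax": 0,"ay": 0,"az": 0,"hand": 0}
    - {"x": 0,"y": 0.001,"z": 0.005,"ax": 0,"ay": 0,"az": 0,"hand": 0}
    - {"x": 0,"y": 0.001,"z": 0.005,"ax": 0,"ay": 0,"az": 0,"hand": 0}
    - {"x": 0,"y": 0.001,"z": 0.005,"ax": 0,"ay": 0,"az": 0,"hand": 0}

```text
clock: 15.17
tcp_pos: [0.4781, 0.0783, 0.0816]
orientation: [-0.001, 0.674, 0.739, -0.0]
wrist_force: [1.1, 0.8, 2.4]
finger_gap: -0.0
```

Run:
```python
from workcell import status
s=status.get_state();print(s['tcp_pos'],s['wrist_force'],s['ft_torque'])
```

```text
[0.47811841 0.07830367 0.08164049] [1.05707626 0.81232373 2.35206333] [ 0.00511669 -0.2016394  -0.04865791]
```

>>> carry_out:
  plan:
    - {"x": 0,"y": 0,"z": 0.001,"ax": 0,"ay": 0,"az": 0,"hand": 0}
    - {"x": 0,"y": 0,"z": 0.002,"ax": 0,"ay": 0,"az": 0,"hand": 0}
    - {"x": 0,"y": 0,"z": 0.003,"ax": 0,"ay": 0,"az": 0,"hand": 0}
    - {"x": 0,"y": 0,"z": 0.004,"ax": 0,"ay": 0,"az": 0,"hand": 0}
    - {"x": 0,"y": 0,"z": 0.005,"ax": 0,"ay": 0,"az": 0,"hand": 0}
    - {"x": 0,"y": 0,"z": 0.005,"ax": 0,"ay": 0,"az": 0,"hand": 0}
    - {"x": 0,"y": 0,"z": 0.005,"ax": 0,"ay": 0,"az": 0,"hand": 0}
    - {"x": 0,"y": 0,"z": 0.005,"ax": 0,"ay": 0,"az": 0,"hand": 0}

```text
clock: 15.83
tcp_pos: [0.4782, 0.0783, 0.0771]
orientation: [-0.0, 0.674, 0.739, -0.0]
wrist_force: [-1.1, -0.1, 7.1]
finger_gap: -0.0
```

Run:
```python
from workcell import status,viewer
from h import *
for i in range(4):
    s=status.get_state();print(s['tcp_pos'],s['wrist_force'],s['ft_torque'])
    m,im=snap("w%d"%(11+i))
cv2.imwrite("pics/w14a.png",cv2.convertScaleAbs(cv2.resize(im[130:270,240:400],None,fx=4,fy=4,interpolation=cv2.INTER_CUBIC),alpha=1.6))
cv2.imwrite("pics/s11.png",cv2.resize(viewer.read_camera("scene")[130:270,280:480,::-1],None,fx=3,fy=3))
```

```text
[0.47822923 0.07832903 0.07710461] [-1.13243485 -0.11961546  7.13775927] [-0.04649896  0.33519105 -0.02384052]
[0.47823904 0.07832603 0.07710377] [-1.04910086  0.23913002  7.63296129] [-0.00075172  0.29242512 -0.04337666]
[0.47822457 0.07832449 0.07710429] [-1.68050947 -0.49336731  8.06769329] [-0.0053452   0.33417379  0.00415379]
[0.47822505 0.07832137 0.07710085] [-0.38008261  0.60515691  7.68654886] [ 0.03075966  0.22866401 -0.01442943]
```

View pics/w14a.png

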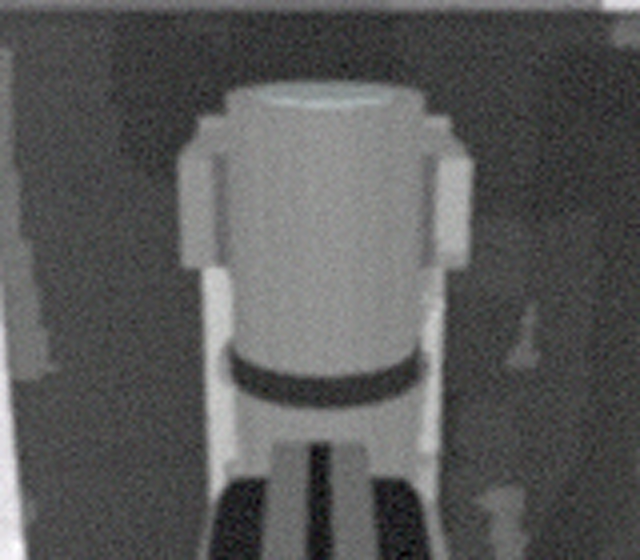

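View pics/s11.png

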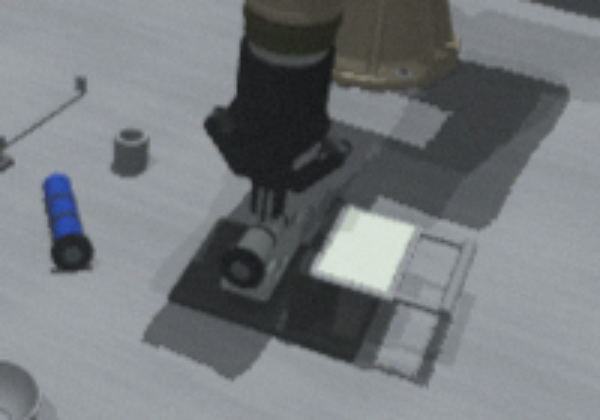

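The push is about 7.7 N plus the barrel's 2.2 N weight, roughly 7 mm down. The TCP height agrees at about 6.7 mm. The barrel is centred in the V and the cover is flat, so I'm handing in.

```bash
python3 -c "
from workcell import env,status
env.hand_in();s=status.get_state();print(s['clock'],s['tcp_pos'],s['wrist_force'])"
```

```text
the job is handed in; nothing more can be done
the job is handed in; nothing more can be done
```

I handed the job in at about 16 s of the 72 s. The cover is flipped flat and the lens barrel is held pressed in the V nest at about half travel; the hand-in reported no verdict.

- **Cover:** I flipped it over by its bar until it rested on its stop. The wrist and scene images showed it flat with its inner face up, and it was still flat at the end.
- **Barrel:** I took the silver barrel, not the blue one, and lowered it into the nest with light contact (about 4 N). I let it settle, then pressed from above with closed fingers. It sits centred between both V sides and within about 2 mm lengthwise.
- **Final press:** The push was steady at 7.1–8.1 N, plus about 2.2 N of barrel weight, which means roughly 7 mm of sink. The tool height gave about 6.7 mm, so the two estimates agree.
- **Other things:** In the last pictures those in view looked unmoved. I did not measure each one.
- **What went wrong:**
  - The wrist force rose briefly to 27 N during the flip, because my start angle for the bar was slightly off. I relaxed the grip and carried on.
  - One move call was refused for missing keys and moved nothing.
- **Not checked:** I could not read the cover and nest joints or the force on each V side directly. Even loading on both sides is judged from the centred position.

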